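Fill the hot pot with the lid lifter

ROBOT

A 6-joint arm with a two-finger parallel gripper is mounted at the origin on the work surface. World frame = base frame: x ahead of the robot, y to its left, z up, the work surface at z = 0. Lengths are in mm, angles in rad, forces in N, time in s.
With the tool pointing down it reaches from about 400 to 825 mm from the base axis. Payload 7 kg.
Tool frame: the origin (TCP) lies on the centre line of the jaws, within the pads' length; the fingertips stand 8 mm ahead of it and the grasp point (between the pads) lies 11 mm behind it; z points along the fingers, x is the direction in which the jaws open and shut, and the axes are right-handed (so a half turn about z gives the same grasp; the last joint's range is limited). The gripper opens to 88 mm and grips with 3 to 60 N. Pads are 19 mm wide; open, the fingers measure 130 mm over their backs; the gripper's body (78 mm by 193 mm) begins 47 mm behind the grasp point.
Start: joints at [1.524, 0.359, 0.012, 0, -1.224, -0.288], TCP at [221.8, 637.495, 234.561] pointing down, gripper open.
Joint ranges: [-3.07, 3.07], [-1.43, 2.12], [-1.02, 1.25], [-3.03, 1.67], [-3.05, -0], [-3.03, 3.03]. Speed limits (rad/s): [2.39, 2.39, 3.01, 3.14, 3.14, 3.14].

INTERFACE

Orientations are given as a rotation vector (axis times angle).
In Python, from bench import status, viewer, ticket gives the robot as it stands.
- The arm moves only by the tool apply_moves, never from a script. Its argument "steps" is a list of rows, each a list of 3 entries, a list of its own where there are three numbers: the shift along the tool's x, y, z in m, then the turn, a rotation vector about the tool's x, y, z in rad, then the opening, from 0 (shut) to 1 (fully open). In form: [[[dx, dy, dz], [wx, wy, wz], grip], ...]. A call has 1 to 12 rows; each row is the pose to reach, as a shift and turn from the pose commanded when the call began, along the tool's axes at that moment; what a row does not reach only later rows make up. A row lasts 1/12 s, in which the tool goes at most 41.7 mm and 7.16 degrees, less where a joint would pass 70% of its speed; a pose out of reach is approached as far as the arm can. A call with a gripper value outside its range is refused whole. The fingers move at their own pace and stop on an object; the grip force is fixed at half the most. Time passes only in rows, so rows that repeat a pose let the fingers close. It gives the time, the measured TCP pose, the force and the opening at its end, in the units of the state.
- status.sense(): the state, without advancing time (a new reading comes with each control period).
- viewer.read_camera(name): name is "side" or "top"; returns a dict with "pixels" (384x512x3 uint8, red, green, blue), "K" (3x3 intrinsics, pixels), "R" (3x3) and "t" (3): a world point X has camera coordinates R X + t. Camera axes: x right, y down, z forward; pixel columns grow to the right and rows downward; lengths in mm; the calibration is good to about 2 mm. A picture is of the moment at which its call begins. There is no depth.
- ticket.job_done(): hands the job in, once; it reports no verdict.
Trained networks look in the newest picture that a camera, given by its name, has taken for a name from the list of things; names that differ only in an ending like _2 or _b are one class to them, and where a whole thing is asked for, a point or a joint stands for the part that bears it (a point fixed in the world has none). Each returns a list of dicts, best first, with "confidence" (0 to 1); they miss things now and then, are a little off and sometimes report something else, mostly with a low value. They report only what shows in the picture. A call takes as long as a camera call. They do not tell look-alikes from the thing itself.
- viewer.find_in(camera, query): "bbox" ([left, top, width, height] in pixels, round what is visible of it).
The state is a dict: "time": time; "joints": joint angles; "joint_velocities": joint speeds; "effort": joint torques, N m; "tcp_pos": TCP position; "tcp_rot": TCP orientation; "contact_force": force on the tool from outside, world axes, zero at the start; "moment": the same for the moment, N m; "grip_width": finger opening in mm.
Only numpy, scipy, OpenCV 4.12 (cv2) and the standard library are available. Lean on these libraries where they do the work, as an engineer would, in place of code of your own. Each camera call takes 0.05 s, during which the arm holds its last target. There are 200 camera calls.

TASK

The iron pot has come hot from the stove and the sweet potatoes are to be kept warm in it: never touch its hot lid with the gripper or arm, but hook the lid lifter under the lid's loop handle, lift the lid off, keeping it level, and set it flat on the cork trivet. Then put every sweet potato from the wooden serving tray into the pot, put the lid back on with the lifter so that it sits properly home, and hang the lifter back on its stand. The warmer needs power too: take the battery pack out of the charger and plug it fully into the warmer's battery bay; leave the mug and the blue bowl alone.

Things in the scene. Friction and masses are not known exactly. Their poses are not given: they have to be found in the camera images.
- warmer: The white cordless food warmer, fixed to the desk: a round base, 256 mm diameter and 44 mm high, with a cast-iron pot fixed on top of it and a grey battery bay (94 x 84 mm, 46 mm high) on its front. Origin on the pot's axis at desk level; its z is up and its -x points to the battery bay.
- socket (a point): Centre of the mouth of the battery bay's rectangular hole, 46 mm above the desk (the bay's flat top). The hole is 55 mm along the warmer's x and 33 mm along its y, straight down, 32 mm deep.
- pot_floor (a point): Centre of the pot's flat inside floor, 51 mm above the desk. Round pot, about 220 mm inside diameter, 236 mm outside, with two ears sticking out 30 mm, 60 mm up the pot, half-way between the warmer's +x and +y and between its -x and -y.
- pot_mouth (a point): Centre of the pot's rim, 78 mm above the inside floor, 129 mm above the desk.
- lid: The hot cast-iron pot lid, 0.6 kg, 242 mm diameter. Origin at the centre of its underside: a tapered round plug (200 mm across at the bottom, 210 mm at the top, 8 mm deep) that drops into the pot; the lid's brim, from 105 to 121 mm radius, then sits on the pot's rim, 8 mm above the origin. The middle of its top is 23 mm above the origin. z up when level.
- lid_loop (a point): Middle of the lid's steel loop handle: the centre line of its straight top bar, 9 mm thick and 54 mm long along the lid's y, on the lid's axis 72 mm above its origin. The bar's underside is about 44 mm above the lid's top; the legs of the loop stand 38 mm either side, so the opening is about 70 mm wide. Axes as the lid's.
- lifter_grip (a point): Centre of the lid lifter's wooden cross grip: a bar 120 mm long (lifter x), 24 mm wide and 24 mm high. Axes as the lifter's: x along the grip, y the way the hook opens, z up when the lifter hangs. The lifter weighs 0.22 kg and its flat steel hook hangs under the middle of the grip.
- lifter_hook (a point): The lifter's hook: middle of its saddle, where the loop's bar comes to rest: 115 mm straight below the middle of the grip. The hook is of 18 mm wide, 5 mm thick flat steel: the underside is 5 mm below this point, the tip is 23 mm ahead of it (lifter +y) and 19 mm above it; the shank stands 21 mm behind it (-y) and is 18 mm wide, from 19 to 66 mm up, then cranks in under the grip. Axes as the lifter's.
- stand_rest (a point): The steel lifter stand, fixed to the desk: where the middle of the lifter's grip lies when it hangs there, 137 mm above the desk. Two upright plates, 6 mm thick, stand 45 mm either side of it along the stand's x; each has a notch at the top, 30 mm wide at its floor (12 mm below this point), flaring to 44 mm at its top (11 mm above this point). The grip lies along the stand's x, either way round; the hook hangs between the uprights.
- trivet: The round cork trivet, fixed, 190 mm diameter, 18 mm thick. Origin at the centre of its underside on the desk.
- battery_center (a point): Centre of the battery pack's black body, 70 mm (its x) x 44 mm (its y) x 80 mm high, 0.35 kg. Below the body is its plug: 52 mm (x) x 30 mm (y), 28 mm long, its last 6 mm stepped in to 46 x 24 mm; so the pack's underside is 68 mm below this point and the shoulder, which rests on the socket's rim when fully in, is 40 mm below it. z up; either way round fits. It starts standing in the charger.
- charger: The white battery charger, fixed, 105 x 85 x 45 mm, with a hole for the battery's plug in its top. Origin at the centre of its underside; z up.
- tray: The wooden serving tray that the sweet potatoes start on, fixed, 230 x 296 mm: its floor is 12 mm above the desk and its low lip, 7 mm thick, 24 mm above the desk. Origin at the centre of its underside.
- potato1_center (a point): Centre of a sweet potato (if present): 104 mm long (its x, tapering to both ends) x 44 mm wide (y) x 40 mm high (z), 0.14 kg, with a flattened top and underside on which it lies.
- potato2_center (a point): Centre of a sweet potato (if present): 112 mm long (its x, tapering to both ends) x 42 mm wide (y) x 40 mm high (z), 0.14 kg, with a flattened top and underside on which it lies.
- potato3_center (a point): Centre of a sweet potato (if present): 98 mm long (its x, tapering to both ends) x 46 mm wide (y) x 40 mm high (z), 0.14 kg, with a flattened top and underside on which it lies.
- potato4_center (a point): Centre of a sweet potato (if present): 108 mm long (its x, tapering to both ends) x 45 mm wide (y) x 40 mm high (z), 0.14 kg, with a flattened top and underside on which it lies.
- mug: A white ceramic mug, 84 mm across, 95 mm high. Origin at the centre of its underside. Leave it alone.
- bowl: A small blue bowl, 110 mm across, 45 mm high. Origin at the centre of its underside. Leave it alone.
Things that resemble listed ones, but are neither listed nor needed, are in the scene too. Of the things like the part that bears battery_center, leave any that is orange; of the rest the smaller one is meant.

How it is judged (in metres and radians):
On the way, in this order (a step that is already met when the one before it is completed fails the run):
1. the lid hangs level from the lifter, clear of the pot (contact force between lifter and lid above 2 N and z of lid in the frame of pot_mouth above 0.015 m and angle between lid's own z axis and vertical below 0.2 rad), for 0.3 s.
2. the lid lies flat on the trivet, free of the lifter (horizontal distance between lid and trivet below 0.04 m and height (world z) of lid below 0.024 m and angle between lid's own z axis and vertical below 0.08 rad and contact force between lifter and lid below 0.3 N), for 0.3 s.
3. all the sweet potatoes are in the pot, the lid still on the trivet (horizontal distance between lid and trivet below 0.04 m and height (world z) of lid below 0.024 m and angle between lid's own z axis and vertical below 0.08 rad and horizontal distance between each of potato1_center, potato2_center, potato3_center, potato4_center and pot_floor below 0.1 m and z of potato1_center in the frame of pot_floor between 0 and 0.06 m and z of potato2_center in the frame of pot_floor between 0 and 0.06 m and z of potato3_center in the frame of pot_floor between 0 and 0.06 m and z of potato4_center in the frame of pot_floor between 0 and 0.06 m), for 0.2 s.
4. the lid hangs level from the lifter again (contact force between lifter and lid above 2 N and height (world z) of lid above 0.04 m and angle between lid's own z axis and vertical below 0.2 rad), for 0.3 s.
5. the lid is home on the pot (horizontal distance between lid and pot_mouth below 0.01 m and z of lid in the frame of pot_mouth below -0.004 m and angle between lid's own z axis and vertical below 0.04 rad), for 0.3 s.
At the end, for the whole second after the job is handed in: Lid home on the pot (10 mm, 0.04 rad) and still; every sweet potato in the pot; battery upright in the warmer's bay, within 6 mm of the socket's centre, its shoulder within 4 mm of the rim; lifter hanging on its stand within 20 mm, upright (0.15 rad) and still (all of step 5 and linear speed of lid below 0.02 m/s and horizontal distance between each of potato1_center, potato2_center, potato3_center, potato4_center and pot_floor below 0.1 m and z of potato1_center in the frame of pot_floor between 0 and 0.06 m and z of potato2_center in the frame of pot_floor between 0 and 0.06 m and z of potato3_center in the frame of pot_floor between 0 and 0.06 m and z of potato4_center in the frame of pot_floor between 0 and 0.06 m and horizontal distance between battery_center and socket below 0.006 m and z of battery_center in the frame of socket below 0.044 m and angle between battery_center's own z axis and vertical below 0.08 rad and distance between lifter_grip and stand_rest below 0.02 m and angle between lifter_grip's own z axis and vertical below 0.15 rad and linear speed of lifter below 0.03 m/s); the robot touches nothing.
It fails at once if the gripper or arm touches the hot lid (contact force between any of the arm, the fingers and lid above 1 N).
It fails at once if the lid tips more than 25 degrees (angle between lid's own z axis and vertical above 0.44 rad).
It fails at once if a bystander is shifted or tipped (distance of any of mug, bowl from where it was at the start of the episode above 0.04 m or angle between any of mug, bowl's own z axis and vertical above 0.5 rad).
Of potato1, potato2, potato3, potato4 only 2 to 3 are there at a start; the rules pass over those that are not, and their reading is None.
At some moment in a run one of potato1, potato2, potato3, potato4 may be knocked a few centimetres aside while the robot is not near it.
It also fails if it takes over 210 s, if anything falls off the work surface, if the arm or the gripper's body presses on something with over 40 N, if the wrist force passes 120 N, or if a joint passes its speed limit or range.

## Working session

There is one attempt and no reset: what is moved stays moved. The work goes in short steps, Python scripts to look and compute and a tool call to move; the robot and the scene stay as the last step left them, time stands still between calls to the robot, and variables do not carry over. Pictures are saved under pics/ and viewed, about 12 in all and at most 16, crops included, and the job is handed in when it is done.

Besides the shell and the picture viewer there is one more tool, called after "Call:" in YAML: its name, and indented under it one key for each argument. apply_moves: Moves the arm, as the interface text tells. Its arguments: {"type":"object","properties":{"steps":{"type":"array","items":{"type":"array"}}},"required":["steps"]}

```bash
ls; mkdir -p pics; python3 - <<'E'
from bench import status, viewer
import cv2, numpy as np
s=status.sense(); print(s)
for c in("top","side"):
    d=viewer.read_camera(c); cv2.imwrite(f"pics/{c}0.png",cv2.cvtColor(cv2.resize(d["pixels"],(800,600),interpolation=cv2.INTER_CUBIC),cv2.COLOR_RGB2BGR))
    print(c,d["K"],d["R"],d["t"], "cam pos",-np.array(d["R"]).T@d["t"])
    for q in "warmer lid lid_loop lifter_grip lifter_hook stand_rest trivet battery_center charger tray potato1_center mug bowl".split():
        try:print(q,[(np.round(x["bbox"]).tolist(),round(x["confidence"],2)) for x in viewer.find_in(c,q)][:6])
        except Exception as e: print(q,e)
E
```

```text
pics
{'time': 0.0, 'joints': array([ 1.52411496e+00,  3.59356190e-01,  1.10754277e-02, -3.99679591e-04,
       -1.22407377e+00, -2.88114787e-01]), 'joint_velocities': array([ 0.00201188, -0.00072768,  0.00200424, -0.00077031, -0.00079726,
        0.00105378]), 'effort': array([ 8.00305043e-04, -5.82725143e+01,  2.93046194e+01,  6.99711487e+00,
        7.08613690e-03, -1.62446686e-04]), 'tcp_pos': array([221.63131743, 637.08046962, 233.64080043]), 'tcp_rot': array([ 1.81935594e+00, -2.55961915e+00,  1.56183147e-03]), 'contact_force': array([ 1.20252366, -0.74433956,  0.21239888]), 'moment': array([0.01632496, 0.00450063, 0.02628923]), 'grip_width': 87.65606416448905}
top [[433.33815919   0.         259.00414982]
 [  0.         433.33815919 189.9861946 ]
 [  0.           0.           1.        ]] [[-0.02685872 -0.999632   -0.00380543]
 [-0.99580217  0.02708865 -0.0874314 ]
 [ 0.08750231  0.00144116 -0.99616327]] [ 124.88008078  578.80226234 1612.15561766] cam pos [ 438.65932139  106.83177097 1657.0509351 ]
warmer [([255.0, 138.0, 77.0, 98.0], 0.9)]
lid [([260.0, 137.0, 68.0, 68.0], 0.8
[... 1222 characters left out ...]
.19)]
lid [([252.0, 190.0, 69.0, 55.0], 0.8)]
lid_loop [([247.0, 190.0, 72.0, 50.0], 0.63), ([240.0, 173.0, 34.0, 24.0], 0.35)]
lifter_grip [([229.0, 272.0, 39.0, 30.0], 0.71)]
lifter_hook [([226.0, 272.0, 39.0, 32.0], 0.83)]
stand_rest [([227.0, 265.0, 43.0, 56.0], 0.71)]
trivet [([290.0, 309.0, 67.0, 65.0], 0.66)]
battery_center [([160.0, 116.0, 24.0, 36.0], 0.92), ([282.0, 144.0, 23.0, 38.0], 0.89), ([253.0, 229.0, 65.0, 28.0], 0.54)]
charger [([237.0, 174.0, 37.0, 25.0], 0.78)]
tray [([160.0, 156.0, 81.0, 69.0], 0.8)]
potato1_center []
mug [([322.0, 248.0, 38.0, 35.0], 0.73), ([290.0, 308.0, 64.0, 65.0], 0.26)]
bowl [([220.0, 144.0, 21.0, 21.0], 0.59), ([207.0, 178.0, 26.0, 20.0], 0.57)]
```

View pics/top0.png

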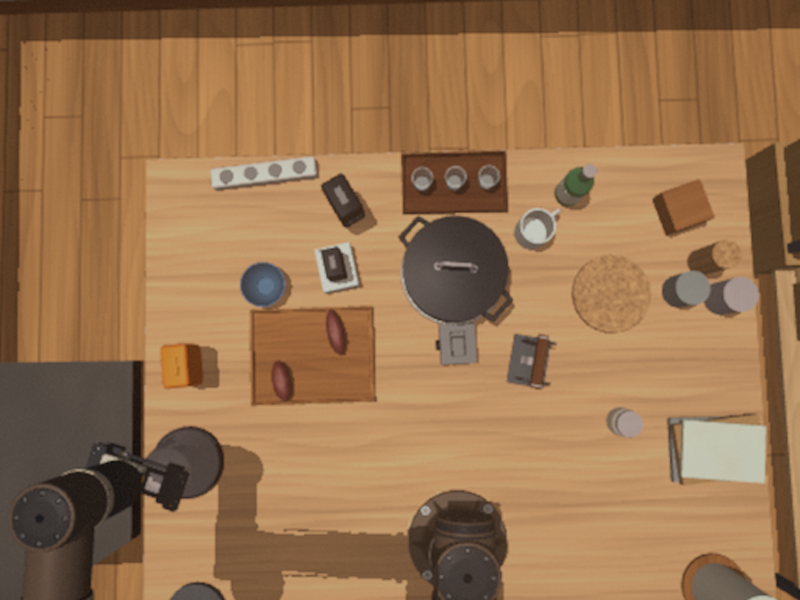

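View pics/side0.png

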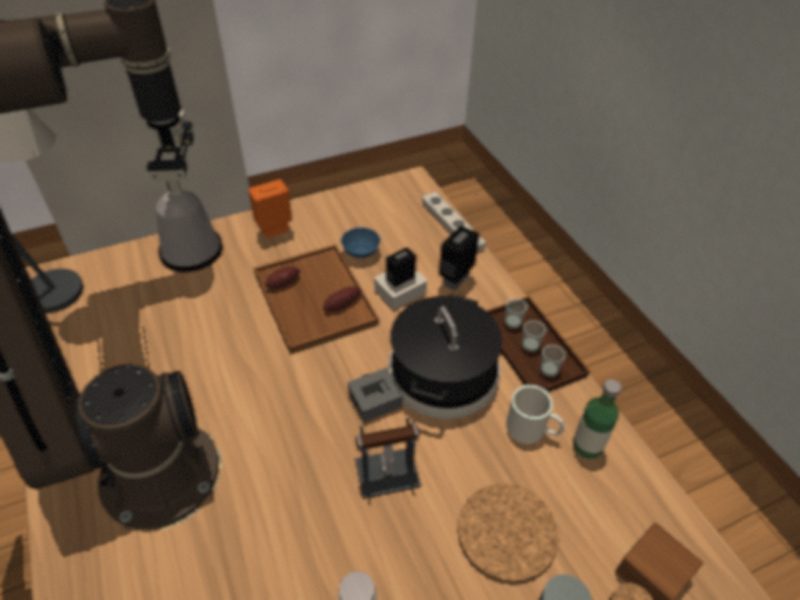

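The top view shows the lid's loop at about (456,266), the lifter on its stand at (541,361), the trivet at (611,293) and the socket at (458,342). The battery in the charger is at (335,264), and the two potatoes are at (336,331) and (282,380). The side view agrees. Next I'll fit known wireframes to both images.

```bash
cat > h.py <<'E'
from bench import status, viewer
import cv2, numpy as np
from scipy.optimize import minimize
from scipy.spatial.transform import Rotation as Ro
def grab(n=1,cams=("top","side")):
    o={}
    for c in cams:
        ds=[viewer.read_camera(c) for _ in range(n)]
        d=ds[0]; d["pixels"]=np.mean([x["pixels"] for x in ds],0).astype(np.uint8); o[c]=d
    return o
def proj(d,X):
    Y=np.asarray(X,float)@np.array(d["R"]).T+d["t"]; p=Y@np.array(d["K"]).T; return p[:,:2]/p[:,2:]
def unproj(d,uv,z):
    R=np.array(d["R"]);c=-R.T@d["t"]; r=R.T@np.linalg.inv(d["K"])@np.array([uv[0],uv[1],1.]); return c+r*(z-c[2])/r[2]
def circ(r,z,n=60,c=(0,0)):
    a=np.linspace(0,2*np.pi,n+1); return np.c_[c[0]+r*np.cos(a),c[1]+r*np.sin(a),a*0+z]
def rect(lx,ly,z,c=(0,0)):
    return np.array([[sx*lx/2+c[0],sy*ly/2+c[1],z] for sx,sy in((1,1),(1,-1),(-1,-1),(-1,1),(1,1))])
def box(lx,ly,z0,z1):
    a,b=rect(lx,ly,z0),rect(lx,ly,z1); return [b]+[np.array([a[i],b[i]]) for i in range(4)]+[a]
def place(L,p):
    c,s=np.cos(p[2]),np.sin(p[2]); R=np.array([[c,-s,0],[s,c,0],[0,0,1]])
    return [l@R.T+[p[0],p[1],0] for l in L]
def grad(d,sg=1.0):
    g=cv2.GaussianBlur(cv2.cvtColor(d["pixels"],cv2.COLOR_RGB2GRAY).astype(np.float32),(0,0),sg)
    return cv2.Sobel(g,cv2.CV_32F,1,0),cv2.Sobel(g,cv2.CV_32F,0,1)
def score(L,p,cams,G):
    tot=0
    for c,d in cams.items():
        v=[];w=[]
        for l in place(L,p):
            uv=proj(d,l)
            for a,b in zip(uv[:-1],uv[1:]):
                n=np.hypot(*(b-a)); 
                if n<.3: continue
                m=max(2,int(n*2)); q=a+(b-a)*((np.arange(m)+.5)/m)[:,None]
                N=np.array([-(b-a)[1],(b-a)[0]])/n
                x=q[:,0].astype(np.float32)[None];y=q[:,1].astype(np.float32)[None]
                gx=cv2.remap(G[c][0],x,y,1)[0];gy=cv2.remap(G[c][1],x,y,1)[0]
                v.append(np.abs(gx*N[0]+gy*N[1]));w.append(np.full(m,n/m))
        tot+=np.average(np.concatenate(v),weights=np.concatenate(w))
    return tot/len(cams)
def fit(L,p0,cams,rng=8,yr=.15,yaw=True):
    best=None
    for sg in(2.,.9):
        G={c:grad(d,sg) for c,d in cams.items()}
        f=lambda q:-score(L,[q[0],q[1],q[2]/100 if yaw else p0[2]],cams,G)
        starts=[np.array([p0[0]+i,p0[1]+j,(p0[2]+k)*100]) for i in(-rng,0,rng) for j in(-rng,0,rng) for k in((-yr,0,yr) if yaw else(0,))] if best is None else [best.x]
        rs=[minimize(f,s,method="Nelder-Mead",options=dict(initial_simplex=s+np.array([[0,0,0],[4,0,0],[0,4,0],[0,0,6]]),xatol=.05,fatol=.01)) for s in starts]
        best=min(rs,key=lambda r:r.fun)
    return np.r_[best.x[:2],best.x[2]/100 if yaw else p0[2]],-best.fun
def draw(d,Ls,ctr,half,out=400):
    k=out/(2*half); A=np.array([[k,0,-k*(ctr[0]-half)],[0,k,-k*(ctr[1]-half)]])
    im=cv2.warpAffine(cv2.cvtColor(d["pixels"],cv2.COLOR_RGB2BGR),A,(out,out),flags=cv2.INTER_CUBIC)
    for i,L in enumerate(Ls):
        col=[(0,255,0),(0,0,255),(255,255,0),(255,0,255),(0,255,255)][i%5]
        for l in L:
            uv=(proj(d,l)+.0)@A[:,:2].T+A[:,2]
            cv2.polylines(im,[np.int32(np.round(uv*8))],False,col,1,cv2.LINE_AA,3)
    return im
def down(yaw):  # tool-down rotation with tool x along world angle yaw
    c,s=np.cos(yaw),np.sin(yaw); return np.c_[[c,s,0],[s,-c,0],[0,0,-1]]
def delta(pos,yaw,frm=None):
    """shift (m, tool axes) and turn about tool z to get from the current (or frm=(pos,rot)) pose to pos/yaw (tool x, nearest half turn)"""
    s=status.sense(); p,r=(s["tcp_pos"],s["tcp_rot"]) if frm is None else frm
    R=Ro.from_rotvec(r).as_matrix(); 
    out=[]
    for y in(yaw,yaw+np.pi): out.append(Ro.from_matrix(R.T@down(y)).as_rotvec())
    out.sort(key=np.linalg.norm)
    return np.round(R.T@(np.array(pos)-p)/1000,4),[np.round(o,4) for o in out]
M=dict(trivet=[circ(95,18)],
 lidbrim=[circ(121,131)], base=[circ(128,44)],
 loop=[np.array([[x,-30,193],[x,30,193]]) for x in(-4.5,4.5)],
 socket=[rect(55,33,46)], grip=box(120,24,125,149)[:5],
 batt=box(70,44,45,125)[:5], charger=box(105,85,0,45)[:5], tray=box(230,296,0,24)[:1],
 )
E
python3 - <<'E'
from h import *
import pickle
cams=grab(3); pickle.dump(cams,open("cams0.pkl","wb"))
t=cams["top"]
g=dict(trivet=((611,293),18,0),lidbrim=((456,270),131,0),loop=((456,266),193,0),socket=((458,342),46,0),grip=((541,361),137,0),batt=((333,263),125,.2),charger=((337,268),45,.15),tray=((314,356),24,0))
res={}
for k,(uv,z,y) in g.items():
    p=unproj(t,np.array(uv)/1.5625,z)
    for nm,cc in (("both",cams),("top",{"top":t}),("side",{"side":cams["side"]})):
        r,s=fit(M[k],[p[0],p[1],y],cc,yaw=k not in("trivet","lidbrim"))
        if nm=="both": res[k]=r
        print(k,nm,np.round(p[:2],0),np.round(r,3),round(s,1))
pickle.dump(res,open("res.pkl","wb"))
a=[draw(t,[place(M[k],res[k]) for k in res],c,hf,400) for c,hf in(((300,185),55),((215,180),32))]
b=[draw(cams["side"],[place(M[k],res[k]) for k in res],c,hf,400) for c,hf in(((275,245),60),((255,180),32))]
cv2.imwrite("pics/ov1.png",cv2.resize(np.vstack([np.hstack(a),np.hstack(b)]),(600,600)))
E
```

```text
trivet both [ 578. -392.] [ 573.763 -399.448    0.   ] 56.4
trivet top [ 578. -392.] [ 576.431 -388.529    0.   ] 59.8
trivet side [ 578. -392.] [ 573.385 -399.837    0.   ] 79.8
lidbrim both [631.  -9.] [635.768  -6.227   0.   ] 131.1
lidbrim top [631.  -9.] [634.862  -6.453   0.   ] 165.7
lidbrim side [631.  -9.] [640.253  -4.901   0.   ] 110.7
loop both [632.  -5.] [ 6.47317e+02 -3.93100e+00 -2.90000e-02] 107.6
loop top [632.  -5.] [ 6.37112e+02 -5.07400e+00 -7.80000e-02] 207.5
loop side [632.  -5.] [ 6.48374e+02 -4.62100e+00 -7.40000e-02] 114.2
socket both [469. -14.] [ 4.89591e+02 -8.90600e+00 -3.10000e-02] 52.8
socket top [469. -14.] [ 4.88996e+02 -8.71500e+00 -7.10000e-02] 45.4
socket side [469. -14.] [ 4.68544e+02 -1.04920e+01 -3.40000e-02] 66.2
grip both [ 420. -191.] [ 4.18745e+02 -1.87315e+02 -1.87000e-01] 85.1
grip top [ 420. -191.] [ 4.17874e+02 -1.88851e+02 -2.07000e-01] 82.9
grip side [ 420. -191.] [ 4.17929e+02 -1.92239e+02 -8.30000e-02] 97.2
batt both [655. 271.] [6.55083e+02 2.70071e+02 2.54000e-01] 172.9
batt top [655. 271.] [6.54424e+02 2.70070e+02 2.51000e-01] 224.0
batt side [655. 271.] [ 6.55445e+02  2.64131e+02 -4.14000e-01] 175.2
charger both [654. 270.] [ 6.59389e+02  3.06393e+02 -4.91000e-01] 84.1
charger top [654. 270.] [6.5952e+02 2.5996e+02 2.0600e-01] 145.0
charger side [654. 270.] [677.166 305.119   1.16 ] 146.1
tray both [445. 331.] [4.47538e+02 3.34843e+02 7.00000e-03] 131.8
tray top [445. 331.] [4.48202e+02 3.33977e+02 5.00000e-03] 138.3
tray side [445. 331.] [4.46291e+02 3.16742e+02 4.00000e-03] 130.7
```

View pics/ov1.png

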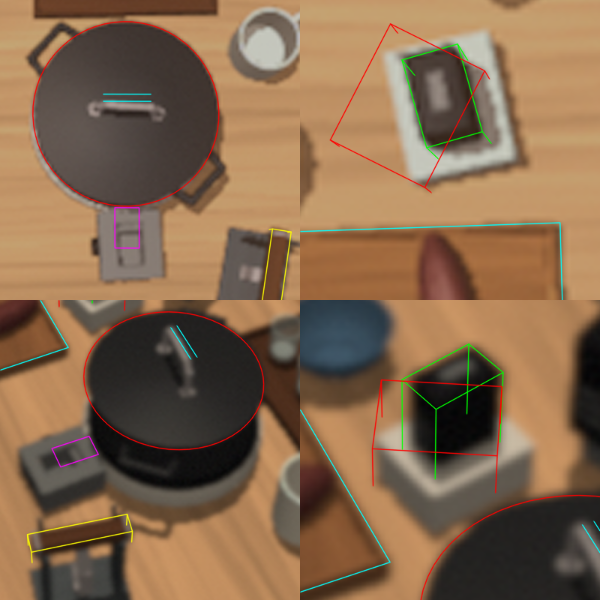

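The overlay shows the lid circle, tray and battery top fitting well. The socket, loop and charger fits slipped, so I'll refit them with better models and starts.

```bash
cat > ref.py <<'E'
from h import *
import pickle
cams=pickle.load(open("cams0.pkl","rb")); t,s=cams["top"],cams["side"]
def zf(mk,zs,p0,yaw,rng=4,yr=.08,cc=cams):
    b=max(((*fit(mk(z),p0,cc,rng,yr,yaw),z) for z in zs),key=lambda a:a[1]); return b
res={}
r=zf(lambda z:[circ(121,z)],range(129,142,2),[635,-6,0],False,5); print("lid",r); res["lid"]=([circ(121,r[2])],r[0])
bay=[np.array([[47,42,46],[-47,42,46],[-47,-42,46],[47,-42,46]]),rect(55,33,46)]
for c in(cams,{"top":t},{"side":s}):
    r=fit(bay,[474,-10,-.05],c,6,.06); print("bay",r)
    r2=fit([bay[1]],[474,-10,-.05],c,3,.06); print("hole",r2)
    if c is cams: res["bay"]=(bay,r[0])
st=box(120,24,125,149)[:5]
for c in(cams,{"top":t},{"side":s}):
    for z in (0,):
        r=fit(st,[418,-189,-.2],c,6,.06); print("grip",r)
        if c is cams: res["grip"]=(st,r[0])
ba=[box(70,44,45,125)[0]]
for c in(cams,{"top":t},{"side":s}):
    r=fit(ba,[654,270,.2],c,3,.05); print("batt top",r)
    if c is cams: res["batt"]=(ba,r[0])
ch=box(105,85,0,45)[:1]
for c in(cams,{"top":t},{"side":s}):
    r=fit(ch,[655,268,.2],c,3,.04); print("charger",r)
    if c is cams: res["ch"]=(ch,r[0])
for c in(cams,{"top":t},{"side":s}):
    r=fit([circ(95,18)],[576,-389,0],c,4,0,False); print("triv",r)
    if c is cams: res["tr"]=([circ(95,18)],r[0])
# loop: bright ridge
for d,a,b in((t,(95,105),(163,111)),):
    pass
P=[draw(t,[place(*v) for v in res.values()],c,hf,400) for c,hf in(((292,185),45),((340,228),26),((392,188),34))]+[draw(s,[place(*v) for v in res.values()],c,hf,400) for c,hf in(((275,225),50),((248,285),30),((325,340),40))]
cv2.imwrite("pics/ov2.png",cv2.resize(np.vstack([np.hstack(P[:3]),np.hstack(P[3:])]),(800,533),interpolation=cv2.INTER_AREA))
E
python3 ref.py
```

```text
lid (array([634.9891262 ,  -6.61605205,   0.        ]), np.float64(132.85724708564825), 135)
bay (array([ 4.59454311e+02, -1.53955255e+01, -3.10378813e-02]), np.float64(64.9540112988922))
hole (array([ 4.89624775e+02, -8.90243443e+00, -2.99346128e-02]), np.float64(52.7841346796932))
bay (array([ 4.85867790e+02, -1.08250452e+01, -3.40491475e-01]), np.float64(48.95247223844853))
hole (array([ 4.88986781e+02, -8.75723959e+00, -6.91970032e-02]), np.float64(45.42416115432336))
bay (array([ 4.68321172e+02, -1.21936965e+01,  2.45921479e-02]), np.float64(84.77108276501087))
hole (array([ 4.68456544e+02, -1.03329365e+01, -3.40809719e-02]), np.float64(66.20886787866448))
grip (array([ 4.17655200e+02, -1.89181493e+02, -1.81917014e-01]), np.float64(84.72784519078891))
grip (array([ 4.17759917e+02, -1.88973059e+02, -2.10958476e-01]), np.float64(82.8906713117677))
grip (array([ 4.18010484e+02, -1.92230391e+02, -8.64586758e-02]), np.float64(97.23186400422499))
batt top (array([6.54432535e+02, 2.69630239e+02, 1.95801499e-01]), np.float64(177.37782327799061))
batt top (array([6.53892792e+02, 2.69879707e+02, 2.19628255e-01]), np.float64(230.18497871592032))
batt top (array([6.56185107e+02, 2.68722250e+02, 1.69113415e-01]), np.float64(128.53566598039782))
charger (array([6.59628417e+02, 2.60729771e+02, 1.85636664e-01]), np.float64(110.40237415439665))
charger (array([6.59625003e+02, 2.60087452e+02, 1.94988342e-01]), np.float64(151.6480112912337))
charger (array([6.59173951e+02, 2.70520191e+02, 1.75086400e-01]), np.float64(100.42089715667892))
triv (array([ 576.73013602, -389.73486877,    0.        ]), np.float64(55.55786896782678))
triv (array([ 576.55140111, -388.47394832,    0.        ]), np.float64(59.801651149933726))
triv (array([ 573.38584324, -399.83909384,    0.        ]), np.float64(79.83121681830379))
```

View pics/ov2.png

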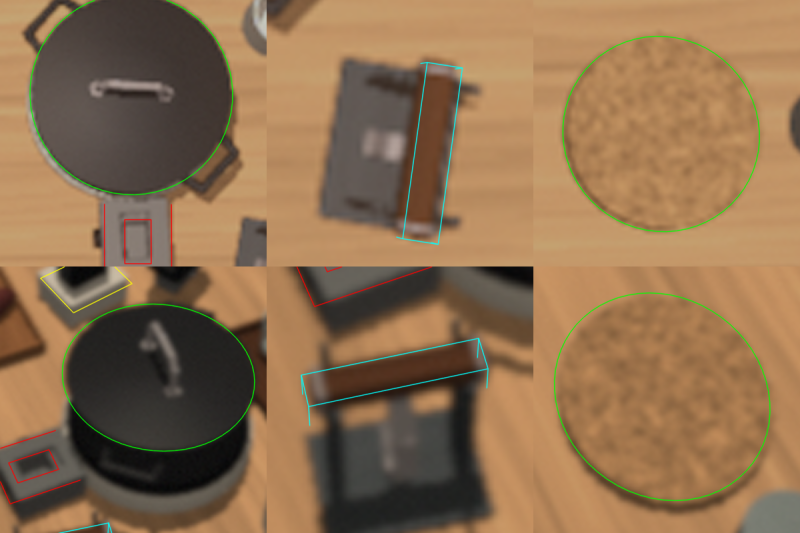

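The lid and trivet are good. I'll refine the grip with colour segmentation and zoom in on the socket, loop and charger.

```bash
python3 - <<'E'
from h import *
import pickle
cams=pickle.load(open("cams0.pkl","rb")); t,s=cams["top"],cams["side"]
def up(d,c,h,k=8):
    im=d["pixels"][int(c[1]-h):int(c[1]+h),int(c[0]-h):int(c[0]+h)]
    return cv2.resize(im,None,fx=k,fy=k,interpolation=cv2.INTER_CUBIC),(int(c[0]-h),int(c[1]-h))
for n,d,c,h,zt in(("top",t,(344,231),22,149),("side",s,(247,280),26,137)):
    im,o=up(d,c,h); hsv=cv2.cvtColor(im,cv2.COLOR_RGB2HSV)
    m=((hsv[...,0]<14)&(hsv[...,1]>110)&(hsv[...,2]<150)).astype(np.uint8)
    m=cv2.morphologyEx(m,cv2.MORPH_OPEN,np.ones((9,9)))
    nl,lab,st,ce=cv2.connectedComponentsWithStats(m); i=1+np.argmax(st[1:,4])
    r=cv2.minAreaRect(np.argwhere(lab==i)[:,::-1].astype(np.float32)); bp=(cv2.boxPoints(r)+.5)/8-.5+o
    print(n,np.round(bp,1).tolist(),np.round(r[1],0)); 
    P=[unproj(d,q,zt)[:2] for q in bp]; print(np.round(P,1).tolist(),"c",np.round(np.mean(P,0),1))
    e=P[1]-P[0]; f=P[2]-P[1]; l=e if np.hypot(*e)>np.hypot(*f) else f; print("yaw",np.arctan(l[1]/l[0]),np.hypot(*e),np.hypot(*f))
# potato segmentation in top and side
for n,d in cams.items():
    hsv=cv2.cvtColor(d["pixels"],cv2.COLOR_RGB2HSV); m=(((hsv[...,0]>165)|(hsv[...,0]<5))&(hsv[...,1]>90)&(hsv[...,2]<170)).astype(np.uint8)
    nl,lab,st,ce=cv2.connectedComponentsWithStats(m)
    for i in range(1,nl):
        if st[i,4]>40:
            e=cv2.minAreaRect(np.argwhere(lab==i)[:,::-1].astype(np.float32)); bp=cv2.boxPoints(e)
            P=[unproj(d,q,32)[:2] for q in bp]; E=max([P[1]-P[0],P[2]-P[1]],key=lambda a:np.hypot(*a))
            print(n,"pot",st[i,4],np.round(unproj(d,ce[i],32)[:2],1),"yaw",round(float(np.arctan2(E[1],E[0])),2),np.hypot(*E))
P=[draw(t,[],c,h,400) for c,h in(((293,219),14),((292,170),14))]+[draw(s,[],c,h,400) for c,h in(((240,250),18),((283,210),18))]
cv2.imwrite("pics/z1.png",cv2.resize(np.vstack([np.hstack(P[:2]),np.hstack(P[2:])]),(600,600),interpolation=cv2.INTER_AREA))
E
```

```text
top [[338.6, 244.6], [343.3, 215.9], [351.0, 217.2], [346.3, 245.9]] [ 62. 233.]
[[374.3, -160.7], [472.8, -181.0], [467.8, -207.5], [369.3, -187.0]] c [ 421.1 -184.1]
yaw -0.20385381529559818 100.58077298703284 26.96488992721671
side [[230.4, 277.2], [263.2, 270.6], [265.3, 280.9], [232.6, 287.6]] [ 85. 267.]
[[378.6, -158.3], [476.7, -176.8], [467.2, -211.5], [371.1, -193.0]] c [ 423.4 -184.9]
yaw -0.18579608753677368 99.8429261309431 36.04864951444984
side pot 147 [391.1 410.4] yaw 0.25 82.59780325937335
side pot 162 [502.2 279.5] yaw 0.21 94.71611672534945
```

View pics/z1.png

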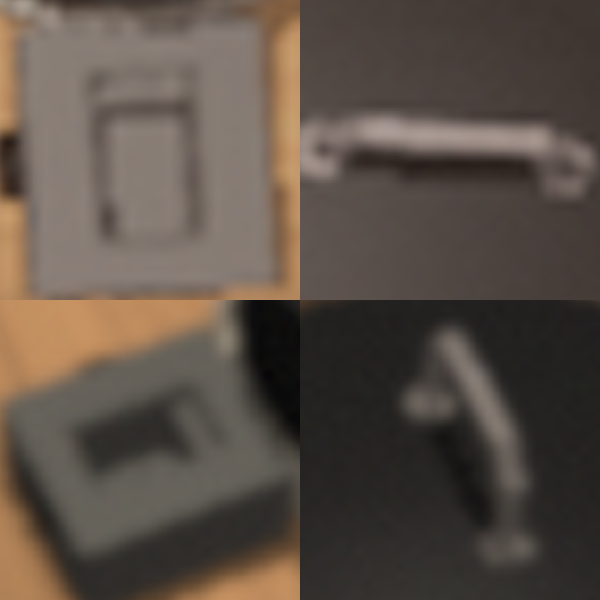

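The zoom shows the socket outline centred at about (148,155) in its crop. The loop bar lies nearly along world y, with a lid yaw of about -0.08. Next come the triangulations and the first move deltas.

```bash
python3 - <<'E'
from h import *
import pickle
cams=pickle.load(open("cams0.pkl","rb")); t,s=cams["top"],cams["side"]
print("socket",unproj(t,(292.8,219.5),46),unproj(s,(239.6,248),46))
print("loop",unproj(t,(292.0,168.6),193),unproj(s,(286.4,202.8),193))
# combined restricted fits
print("hole",[fit([rect(55,33,46)],[471,-11,.0],{c:cams[c] for c in k},1.5,.03) for k in (("top","side"),("side",))])
q=status.sense(); R=Ro.from_rotvec(q["tcp_rot"]).as_matrix(); print("tool x yaw",np.arctan2(R[1,0],R[0,0]),R.round(3).tolist())
f0=(q["tcp_pos"],q["tcp_rot"])
for pos in((480,225,330),(420.5,-186.5,330)): print(pos,delta(pos,np.pi/2-.19,f0))
E
```

```text
socket [466.92220046 -13.18321539  46.        ] [468.90284142 -11.49412326  46.        ]
loop [637.2854241   -5.33421997 193.        ] [639.27868774  -5.59387561 193.        ]
hole [(array([ 4.89642459e+02, -8.91038012e+00, -3.04899311e-02]), np.float64(52.790505564774335)), (array([ 4.68536600e+02, -1.03751679e+01, -3.85611814e-02]), np.float64(66.24757018091451))]
tool x yaw -1.9055598591053782 [[-0.329, -0.944, -0.0], [-0.944, 0.329, -0.0], [0.0, 0.0, -1.0]]
(480, 225, 330) (array([ 0.3048, -0.3794, -0.0954]), [array([ 0.    , -0.    , -0.1448]), array([-0.    , -0.    ,  2.9968])])
(420.5, -186.5, 330) (array([ 0.713 , -0.4584, -0.0954]), [array([ 0.    , -0.    , -0.1448]), array([-0.    , -0.    ,  2.9968])])
```

Call:
apply_moves:
  steps:
    - [[0,0,-0.04],[0,0,0],1]
    - [[0.03,-0.03,-0.08],[0,0,-0.04],1]
    - [[0.305,-0.38,-0.095],[0,0,-0.145],1]
    - [[0.305,-0.38,-0.095],[0,0,-0.145],1]
    - [[0.305,-0.38,-0.095],[0,0,-0.145],1]
    - [[0.305,-0.38,-0.095],[0,0,-0.145],1]
    - [[0.305,-0.38,-0.095],[0,0,-0.145],1]
    - [[0.305,-0.38,-0.095],[0,0,-0.145],1]
    - [[0.305,-0.38,-0.095],[0,0,-0.145],1]
    - [[0.305,-0.38,-0.095],[0,0,-0.145],1]
    - [[0.305,-0.38,-0.095],[0,0,-0.145],1]
    - [[0.305,-0.38,-0.095],[0,0,-0.145],1]

```text
time: 2.7
tcp_pos: [458.9, 257.4, 327.8]
tcp_rot: [-2.001, 2.421, 0.0]
contact_force: [1.6, 0.7, 1.0]
grip_width: 87.9
```

Call:
apply_moves:
  steps:
    - [[0.443,-0.0457,0],[0,0,0],1]
    - [[0.443,-0.0457,0],[0,0,0],1]
    - [[0.443,-0.0457,0],[0,0,0],1]
    - [[0.443,-0.0457,0],[0,0,0],1]
    - [[0.443,-0.0457,0],[0,0,0],1]
    - [[0.443,-0.0457,0],[0,0,0],1]
    - [[0.443,-0.0457,0],[0,0,0],1]
    - [[0.443,-0.0457,0],[0,0,0],1]
    - [[0.443,-0.0457,0],[0,0,0],1]
    - [[0.443,-0.0457,0],[0,0,0],1]
    - [[0.443,-0.0457,0],[0,0,0],1]
    - [[0.443,-0.0457,0],[0,0,0],1]

```text
time: 3.7
tcp_pos: [418.7, -188.4, 327.2]
tcp_rot: [1.995, -2.426, 0.001]
contact_force: [0.1, 0.6, -0.4]
grip_width: 87.4
```

Call:
apply_moves:
  steps:
    - [[0,0,0.0],[0,0,0],1]
    - [[0,0,0.0],[0,0,0],1]

```text
time: 3.87
tcp_pos: [419.5, -184.4, 327.2]
tcp_rot: [-1.999, 2.423, 0.0]
contact_force: [0.2, 0.6, -0.2]
grip_width: 87.7
```

```bash
python3 - <<'E'
from h import *
q=status.sense(); print(q["time"],q["tcp_pos"],q["joints"].round(2))
print(delta((420.5,-186.5,330),np.pi/2-.19))
cams=grab(1)
P=[draw(cams["side"],[],(247,270),40,400),draw(cams["top"],[],(344,231),40,400)]
cv2.imwrite("pics/a1.png",np.hstack(P))
E
```

```text
3.8667 [ 419.5307515  -184.42606875  327.19617299] [ 0.02 -0.06 -0.28 -0.   -1.35  1.36]
(array([ 0.0019, -0.0013, -0.0028]), [array([-0.0001,  0.0002, -0.0009]), array([3.0000e-04, 1.0000e-04, 3.1407e+00])])
```

View pics/a1.png

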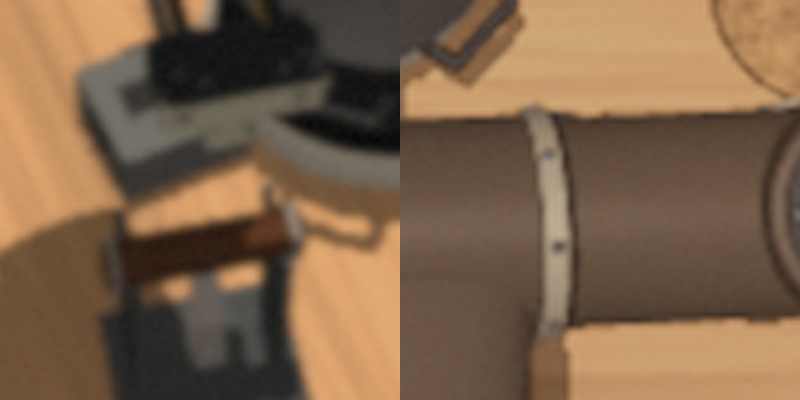

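The side crop shows the grip and hook under the gripper. Descending to grasp.

Call:
apply_moves:
  steps:
    - [[0.002,-0.001,0.04],[0,0,0],1]
    - [[0.002,-0.001,0.08],[0,0,0],1]
    - [[0.002,-0.001,0.12],[0,0,0],1]
    - [[0.002,-0.001,0.15],[0,0,0],1]
    - [[0.002,-0.001,0.17],[0,0,0],1]
    - [[0.002,-0.001,0.185],[0,0,0],1]
    - [[0.002,-0.001,0.195],[0,0,0],1]
    - [[0.002,-0.001,0.201],[0,0,0],1]
    - [[0.002,-0.001,0.201],[0,0,0],1]
    - [[0.002,-0.001,0.201],[0,0,0],1]

```text
time: 4.8
tcp_pos: [420.8, -186.0, 126.5]
tcp_rot: [-2.003, 2.42, -0.0]
contact_force: [-0.7, -0.6, 1.5]
grip_width: 88.0
```

Call:
apply_moves:
  steps:
    - [[0,0,0],[0,0,0],0.6]
    - [[0,0,0],[0,0,0],0.45]
    - [[0,0,0],[0,0,0],0.35]
    - [[0,0,0],[0,0,0],0.25]
    - [[0,0,0],[0,0,0],0.1]
    - [[0,0,0],[0,0,0],0]
    - [[0,0,0],[0,0,0],0]
    - [[0,0,0],[0,0,0],0]

```text
time: 5.47
tcp_pos: [420.3, -186.6, 126.2]
tcp_rot: [2.001, -2.422, 0.0]
contact_force: [-0.3, -1.1, 0.4]
grip_width: 39.8
```

Call:
apply_moves:
  steps:
    - [[0,0,0],[0,0,0],0]
    - [[0,0,0],[0,0,0],0]
    - [[0,0,0],[0,0,0],0]
    - [[0,0,0],[0,0,0],0]
    - [[0,0,0],[0,0,0],0]
    - [[0,0,0],[0,0,0],0]

```text
time: 5.97
tcp_pos: [420.3, -186.6, 126.2]
tcp_rot: [2.001, -2.422, 0.0]
contact_force: [-0.5, -0.2, 0.9]
grip_width: 23.5
```

Call:
apply_moves:
  steps:
    - [[0,0,-0.01],[0,0,0],0]
    - [[0,0,-0.025],[0,0,0],0]
    - [[0,0,-0.04],[0,0,0],0]
    - [[0,0,-0.06],[0,0,0],0]
    - [[0,0,-0.09],[0,0,0],0]
    - [[0,0,-0.12],[0,0,0],0]
    - [[0,0,-0.15],[0,0,0],0]
    - [[0,0,-0.18],[0,0,0],0]
    - [[0,0,-0.2],[0,0,0],0]
    - [[0,0,-0.2],[0,0,0],0]

```text
time: 6.8
tcp_pos: [421.9, -187.0, 330.6]
tcp_rot: [-1.998, 2.418, -0.008]
contact_force: [1.6, -0.1, -1.3]
grip_width: 24.2
```

```bash
python3 - <<'E'
from h import *
q=status.sense(); print(q["time"],q["tcp_pos"],q["joints"].round(2),q["grip_width"])
cams=grab(1)
p=proj(cams["side"],[q["tcp_pos"]])[0]
for d in cams.values(): print(proj(d,[q["tcp_pos"]]))
P=[draw(cams["side"],[],(p[0],p[1]+12),35,500)]
cv2.imwrite("pics/a2.png",np.hstack(P))
E
```

```text
6.8 [ 421.89887972 -186.97265297  330.56028066] [ 0.01 -0.06 -0.27  0.   -1.35  1.37] 24.201747375053344
[[357.26198715 230.94139357]]
[[247.91980047 239.97213431]]
```

View pics/a2.png

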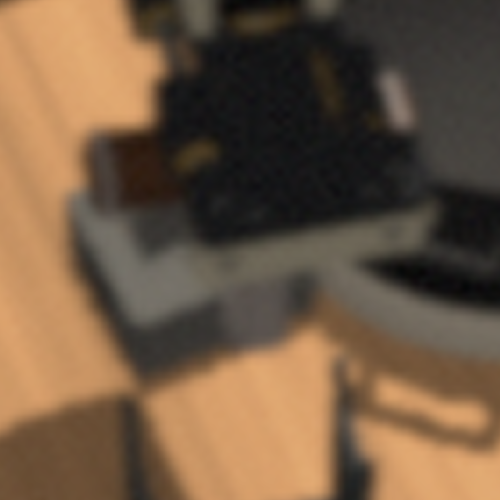

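```bash
python3 - <<'E'
from h import *
s=grab(1,("side",))["side"]
g=np.array([421.9,-187,341.6]); a=-.19
for sg in(1,-1):
    ex=np.array([np.cos(a),np.sin(a),0])*sg; ey=np.array([-ex[1],ex[0],0])
    P=[g+ey*y+ex*x+[0,0,z-115] for y,z in((-21,66),(-21,19),(-21,0),(0,-5),(23,-5),(23,19)) for x in(-9,9)]
    print(sg,np.round(proj(s,P)-[247.9-35,252-35],1).tolist(), (7.14*(proj(s,P)-[247.9-35,252-35])).round().tolist())
E
```

```text
1 [[33.4, 38.6], [40.1, 37.3], [33.5, 48.6], [39.9, 47.3], [33.5, 52.5], [39.8, 51.2], [31.8, 47.2], [38.1, 45.9], [30.0, 40.5], [36.2, 39.3], [30.0, 35.5], [36.3, 34.3]] [[239.0, 276.0], [286.0, 266.0], [239.0, 347.0], [285.0, 338.0], [239.0, 375.0], [285.0, 365.0], [227.0, 337.0], [272.0, 328.0], [214.0, 289.0], [259.0, 280.0], [214.0, 254.0], [259.0, 245.0]]
-1 [[36.5, 24.8], [30.0, 26.0], [36.4, 34.9], [30.1, 36.1], [36.4, 38.8], [30.2, 40.0], [38.1, 45.9], [31.8, 47.2], [40.0, 52.8], [33.6, 54.1], [40.1, 47.9], [33.6, 49.2]] [[261.0, 177.0], [214.0, 185.0], [260.0, 249.0], [215.0, 258.0], [260.0, 277.0], [215.0, 286.0], [272.0, 328.0], [227.0, 337.0], [286.0, 377.0], [240.0, 386.0], [286.0, 342.0], [240.0, 351.0]]
```

Call:
apply_moves:
  steps:
    - [[-0.01,-0.02,0],[0,0,0.12],0]
    - [[-0.025,-0.04,0],[0,0,0.24],0]
    - [[-0.04,-0.06,0],[0,0,0.36],0]
    - [[-0.05,-0.08,0],[0,0,0.48],0]
    - [[-0.06,-0.1,0],[0,0,0.6],0]
    - [[-0.07,-0.11,0],[0,0,0.72],0]
    - [[-0.08,-0.12,0],[0,0,0.84],0]
    - [[-0.085,-0.13,0],[0,0,0.96],0]
    - [[-0.09,-0.135,0],[0,0,1.08],0]
    - [[-0.095,-0.14,0],[0,0,1.2],0]
    - [[-0.097,-0.147,0],[0,0,1.32],0]
    - [[-0.097,-0.152,0],[0,0,1.44],0]

```text
time: 7.95
tcp_pos: [587.7, -119.4, 323.7]
tcp_rot: [-0.101, -3.136, -0.0]
contact_force: [0.6, -0.8, -1.9]
grip_width: 23.8
```

Call:
apply_moves:
  steps:
    - [[0,0,0],[0,0,0.02],0]
    - [[0,0,0],[0,0,0.02],0]
    - [[0,0,0],[0,0,0.02],0]
    - [[0,0,0],[0,0,0.02],0]

```text
time: 8.28
tcp_pos: [587.4, -120.0, 325.7]
tcp_rot: [-0.12, -3.138, -0.0]
contact_force: [-0.6, 0.9, -2.1]
grip_width: 23.6
```

```bash
python3 - <<'E'
from h import *
q=status.sense(); print(q["time"],q["tcp_pos"],q["tcp_rot"],q["joints"].round(2),q["grip_width"])
cams=grab(1);d=cams["side"]
p=proj(d,[q["tcp_pos"]-[0,0,60]])[0]
g=q["tcp_pos"]+[0,0,11]; Ls=[]
R=Ro.from_rotvec(q["tcp_rot"]).as_matrix(); print("yaw",np.arctan2(R[1,0],R[0,0]))
ey=-R[:,0]; ex=np.array([ey[1],-ey[0],0])
Ls=[[np.array([g+ey*y+ex*x+[0,0,z-115] for y,z in((-21,66),(-21,19),(-14,3),(0,-5),(15,3),(23,19))]) for x in(-9,9)]]
P=[draw(d,[],p,30,400),draw(d,Ls,p,30,400)]
cv2.imwrite("pics/a3.png",np.hstack(P))
E
```

```text
8.2833 [ 587.38026601 -119.97830194  325.71687956] [-1.19875859e-01 -3.13845318e+00 -6.69654765e-05] [ 0.12  0.19 -0.01 -0.   -1.37 -0.2 ] 23.62168912784739
yaw 3.065238093240376
```

View pics/a3.png

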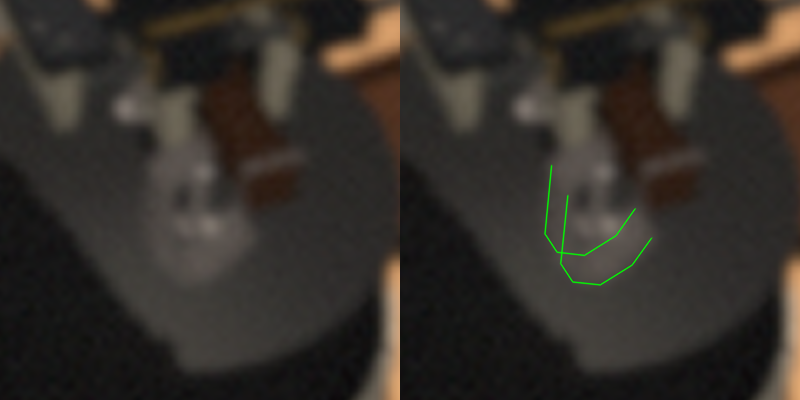

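The hook opens toward +x, matching the wireframe (shank left, tip right). I'll go in front of the bar, then down and in.

Call:
apply_moves:
  steps:
    - [[0.003,0.03,0],[0,0,0],0]
    - [[0.005,0.06,0],[0,0,0],0]
    - [[0.007,0.09,0],[0,0,0],0]
    - [[0.008,0.114,0],[0,0,0],0]
    - [[0.008,0.114,0],[0,0,0],0]
    - [[0.008,0.114,0.02],[0,0,0],0]
    - [[0.008,0.114,0.035],[0,0,0],0]
    - [[0.008,0.114,0.045],[0,0,0],0]
    - [[0.008,0.114,0.052],[0,0,0],0]
    - [[0.008,0.114,0.056],[0,0,0],0]
    - [[0.008,0.114,0.056],[0,0,0],0]
    - [[0.008,0.114,0.056],[0,0,0],0]

```text
time: 9.38
tcp_pos: [589.2, -5.9, 270.7]
tcp_rot: [0.124, 3.138, -0.0]
contact_force: [-0.2, -0.6, -1.6]
grip_width: 23.6
```

```bash
cat > look.py <<'E'
import sys
from h import *
def hook(name,half=26,cam=("side","top"),dz=-80):
    q=status.sense(); print(round(q["time"],2),q["tcp_pos"].round(1),q["tcp_rot"].round(3),q["contact_force"].round(1))
    cams=grab(1,cam)
    g=q["tcp_pos"]+[0,0,11]; R=Ro.from_rotvec(q["tcp_rot"]).as_matrix(); print("yaw",round(np.arctan2(R[1,0],R[0,0]),3))
    ey=-R[:,0]; ex=np.array([ey[1],-ey[0],0])
    L=[np.array([g+ey*y+ex*x+[0,0,z-115] for y,z in((-21,66),(-21,19),(-14,3),(0,-5),(15,3),(23,19))]) for x in(-9,9)]
    P=[]
    for c,d in cams.items():
        p=proj(d,[q["tcp_pos"]+[0,0,dz]])[0]; P+=[draw(d,[],p,half,400),draw(d,[L],p,half,400)] if c=="side" else [draw(d,[L],p,half,400)]
    cv2.imwrite(name,cv2.resize(np.hstack(P[:2]),(800,400)))
if __name__=="__main__": hook(sys.argv[1],int(sys.argv[2]),("side",))
E
python3 look.py pics/a4.png 26
```

```text
9.38 [589.2  -5.9 270.7] [ 0.124  3.138 -0.   ] [-0.2 -0.6 -1.6]
yaw 3.063
```

View pics/a4.png

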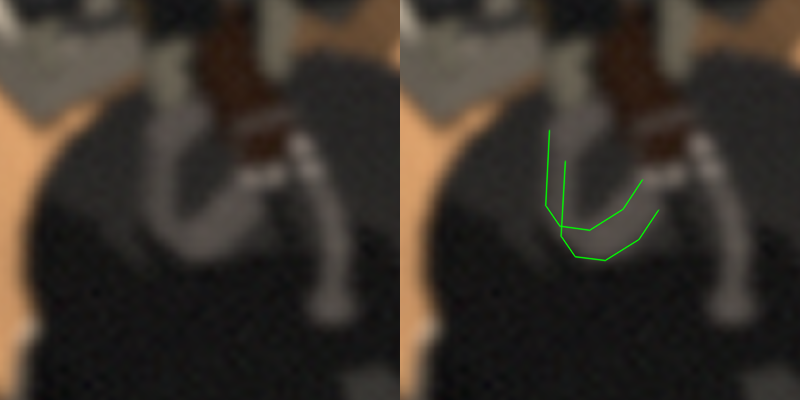

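The hook sits in front of the bar and below it, as intended. Sliding in under the bar now.

Call:
apply_moves:
  steps:
    - [[-0.006,0,0],[0,0,0],0]
    - [[-0.012,0.001,0],[0,0,0],0]
    - [[-0.018,0.002,0],[0,0,0],0]
    - [[-0.024,0.002,0],[0,0,0],0]
    - [[-0.03,0.003,0],[0,0,0],0]
    - [[-0.035,0.003,0],[0,0,0],0]
    - [[-0.04,0.004,0],[0,0,0],0]
    - [[-0.044,0.004,0],[0,0,0],0]
    - [[-0.048,0.004,0],[0,0,0],0]
    - [[-0.048,0.004,0],[0,0,0],0]

```text
time: 10.27
tcp_pos: [637.7, -5.5, 269.9]
tcp_rot: [-0.124, -3.139, 0.0]
contact_force: [0.9, 0.4, -1.5]
grip_width: 23.7
```

Call:
apply_moves:
  steps:
    - [[0,0,-0.004],[0,0,0],0]
    - [[0,0,-0.008],[0,0,0],0]
    - [[0,0,-0.012],[0,0,0],0]
    - [[0,0,-0.015],[0,0,0],0]
    - [[0,0,-0.015],[0,0,0],0]

```text
time: 10.68
tcp_pos: [637.3, -5.4, 286.6]
tcp_rot: [0.124, 3.137, 0.001]
contact_force: [0.2, -0.1, -1.9]
grip_width: 23.8
```

```bash
python3 look.py pics/a5.png 26
```

```text
10.68 [637.3  -5.4 286.6] [1.240e-01 3.137e+00 1.000e-03] [ 0.2 -0.1 -1.9]
yaw 3.063
```

View pics/a5.png

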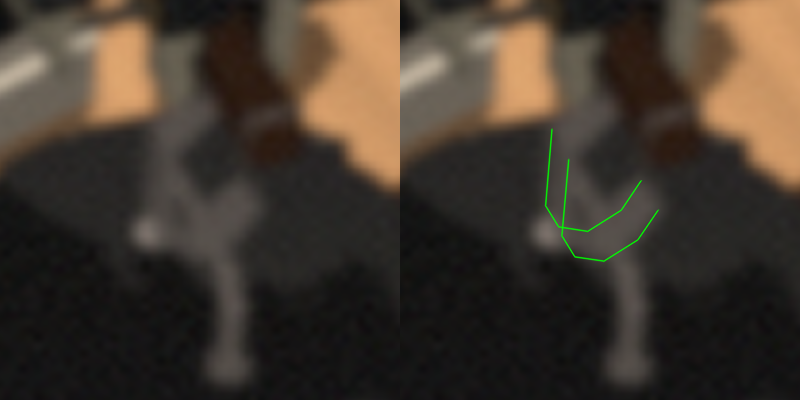

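The loop's legs now straddle the hook. Lifting gently.

Call:
apply_moves:
  steps:
    - [[0,0,-0.003],[0,0,0],0]
    - [[0,0,-0.005],[0,0,0],0]
    - [[0,0,-0.007],[0,0,0],0]
    - [[0,0,-0.009],[0,0,0],0]
    - [[0,0,-0.011],[0,0,0],0]
    - [[0,0,-0.014],[0,0,0],0]
    - [[0,0,-0.018],[0,0,0],0]
    - [[0,0,-0.022],[0,0,0],0]
    - [[0,0,-0.026],[0,0,0],0]
    - [[0,0,-0.03],[0,0,0],0]
    - [[0,0,-0.034],[0,0,0],0]
    - [[0,0,-0.034],[0,0,0],0]

```text
time: 11.73
tcp_pos: [637.5, -5.5, 320.5]
tcp_rot: [0.124, 3.137, 0.0]
contact_force: [0.3, -0.3, -8.2]
grip_width: 23.5
```

Call:
apply_moves:
  steps:
    - [[0,0,-0.004],[0,0,0],0]
    - [[0,0,-0.01],[0,0,0],0]
    - [[0,0,-0.018],[0,0,0],0]
    - [[0,0,-0.026],[0,0,0],0]
    - [[0,0,-0.034],[0,0,0],0]
    - [[0,0,-0.042],[0,0,0],0]
    - [[0,0,-0.05],[0,0,0],0]
    - [[0,0,-0.055],[0,0,0],0]
    - [[0,0,-0.055],[0,0,0],0]
    - [[0,0,-0.055],[0,0,0],0]
    - [[0,0,-0.055],[0,0,0],0]
    - [[0,0,-0.055],[0,0,0],0]

```text
time: 12.73
tcp_pos: [636.8, -5.5, 373.5]
tcp_rot: [-0.124, -3.138, 0.0]
contact_force: [-0.2, 1.2, -8.8]
grip_width: 23.8
```

```bash
python3 - <<'E'
from h import *
q=status.sense(); print(q["time"],q["tcp_pos"].round(1),q["tcp_rot"].round(3),q["contact_force"].round(1),q["moment"].round(2),q["joints"].round(2))
cams=grab(1)
P=[draw(cams["side"],[],(270,205),70,400),draw(cams["top"],[],(300,170),70,400)]
cv2.imwrite("pics/a6.png",np.hstack(P))
R=Ro.from_rotvec(q["tcp_rot"]).as_matrix()
print(R[:,0].round(3),R[:,1].round(3))
E
```

```text
12.7333 [636.8  -5.5 373.5] [-0.124 -3.138  0.   ] [-0.2  1.2 -8.8] [ 0.14 -0.11  0.03] [ 0.3   0.24  0.16 -0.   -1.49 -0.38]
[-0.997  0.079  0.001] [ 0.079  0.997 -0.   ]
```

View pics/a6.png

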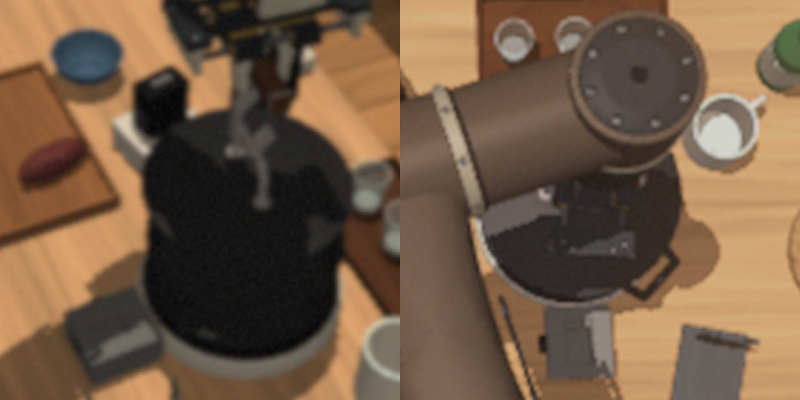

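The lid hangs level and clear: the wrist carries about 7 N more, and the side crop shows it above the pot. Carrying it slowly to the trivet.

Call:
apply_moves:
  steps:
    - [[0,-0.003,0],[0,0,0],0]
    - [[0.001,-0.009,0],[0,0,0],0]
    - [[0.002,-0.018,0],[0,0,0],0]
    - [[0.003,-0.03,0],[0,0,0],0]
    - [[0.004,-0.045,0],[0,0,0],0]
    - [[0.005,-0.062,0],[0,0,0],0]
    - [[0.007,-0.08,0],[0,0,0],0]
    - [[0.009,-0.098,0],[0,0,0],0]
    - [[0.01,-0.116,0],[0,0,0],0]
    - [[0.012,-0.134,0],[0,0,0],0]
    - [[0.013,-0.152,0],[0,0,0],0]
    - [[0.015,-0.17,0],[0,0,0],0]

```text
time: 13.83
tcp_pos: [607.9, -176.1, 374.4]
tcp_rot: [0.125, 3.139, -0.0]
contact_force: [-0.1, -0.5, -7.9]
grip_width: 23.7
```

Call:
apply_moves:
  steps:
    - [[0.0015,-0.018,0],[0,0,0],0]
    - [[0.003,-0.036,0],[0,0,0],0]
    - [[0.005,-0.054,0],[0,0,0],0]
    - [[0.006,-0.072,0],[0,0,0],0]
    - [[0.008,-0.09,0],[0,0,0],0]
    - [[0.009,-0.108,0],[0,0,0],0]
    - [[0.011,-0.126,0],[0,0,0],0]
    - [[0.012,-0.144,0],[0,0,0],0]
    - [[0.014,-0.162,0],[0,0,0],0]
    - [[0.015,-0.177,0],[0,0,0],0]
    - [[0.016,-0.189,0],[0,0,0],0]
    - [[0.017,-0.198,0],[0,0,0],0]

```text
time: 14.83
tcp_pos: [575.3, -371.7, 374.0]
tcp_rot: [-0.126, -3.139, 0.0]
contact_force: [0.8, -0.1, -8.5]
grip_width: 23.8
```

Call:
apply_moves:
  steps:
    - [[0.001,-0.005,0],[0,0,0],0]
    - [[0.001,-0.009,0],[0,0,0],0]
    - [[0.001,-0.01,0.004],[0,0,0],0]
    - [[0.001,-0.01,0.012],[0,0,0],0]
    - [[0.001,-0.01,0.025],[0,0,0],0]
    - [[0.001,-0.01,0.04],[0,0,0],0]
    - [[0.001,-0.01,0.055],[0,0,0],0]
    - [[0.001,-0.01,0.07],[0,0,0],0]
    - [[0.001,-0.01,0.085],[0,0,0],0]
    - [[0.001,-0.01,0.097],[0,0,0],0]
    - [[0.001,-0.01,0.105],[0,0,0],0]
    - [[0.001,-0.01,0.11],[0,0,0],0]

```text
time: 15.83
tcp_pos: [574.1, -379.0, 262.6]
tcp_rot: [-0.123, -3.138, -0.001]
contact_force: [0.4, -0.6, -8.8]
grip_width: 23.8
```

Call:
apply_moves:
  steps:
    - [[0,0,0],[0,0,0],0]
    - [[0,0,0],[0,0,0],0]
    - [[0,0,0],[0,0,0],0]
    - [[0,0,0],[0,0,0],0]

```text
time: 16.17
tcp_pos: [574.7, -379.9, 265.3]
tcp_rot: [0.124, 3.138, -0.001]
contact_force: [0.2, 0.0, -8.0]
grip_width: 23.9
```

```bash
python3 - <<'E'
from h import *
q=status.sense(); print(q["time"],q["tcp_pos"].round(1),q["tcp_rot"].round(3),q["contact_force"].round(1),q["joints"].round(2))
cams=grab(1)
d=cams["side"]; c=q["tcp_pos"]-[0,0,104+67.5]
L=[[circ(121,c[2]+14)+[c[0],c[1],0]],place([circ(95,18)],(576,-389,0))]
P=[draw(d,L,proj(d,[c])[0],60,400),draw(cams["top"],L,proj(cams["top"],[c])[0],60,400)]
cv2.imwrite("pics/a7.png",np.hstack(P))
E
```

```text
16.1667 [ 574.7 -379.9  265.3] [ 1.240e-01  3.138e+00 -1.000e-03] [ 0.2  0.  -8. ] [-0.3   0.36  0.09  0.   -1.29  0.22]
```

View pics/a7.png

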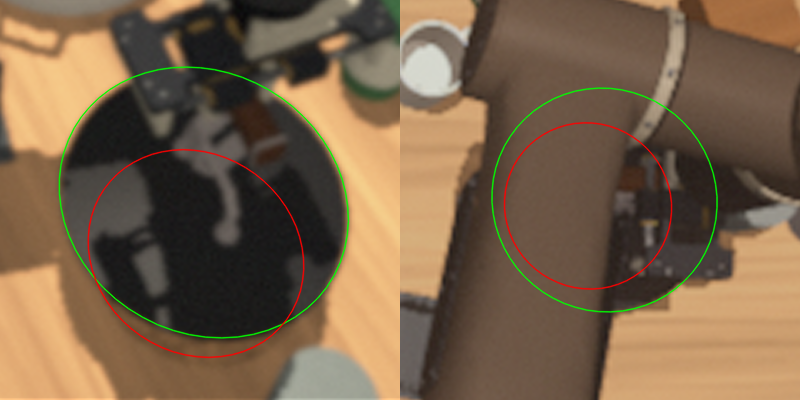

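The lid is level and exactly where predicted (green circle). Lowering onto the trivet.

Call:
apply_moves:
  steps:
    - [[0,0,0.006],[0,0,0],0]
    - [[0,0,0.016],[0,0,0],0]
    - [[0,0,0.028],[0,0,0],0]
    - [[0,0,0.04],[0,0,0],0]
    - [[0,0,0.051],[0,0,0],0]
    - [[0,0,0.06],[0,0,0],0]
    - [[0,0,0.066],[0,0,0],0]
    - [[0,0,0.07],[0,0,0],0]
    - [[0,0,0.073],[0,0,0],0]
    - [[0,0,0.076],[0,0,0],0]
    - [[0,0,0.079],[0,0,0],0]
    - [[0,0,0.082],[0,0,0],0]

```text
time: 17.27
tcp_pos: [575.3, -380.3, 183.8]
tcp_rot: [0.123, 3.136, -0.003]
contact_force: [-0.2, -0.4, -2.2]
grip_width: 23.9
```

Call:
apply_moves:
  steps:
    - [[0,0,0.004],[0,0,0],0]
    - [[0,0,0.008],[0,0,0],0]
    - [[0,0,0.012],[0,0,0],0]
    - [[0,0,0.016],[0,0,0],0]
    - [[0,0,0.016],[0,0,0],0]
    - [[0,0,0.016],[0,0,0],0]

```text
time: 17.77
tcp_pos: [574.2, -379.6, 165.8]
tcp_rot: [-0.124, -3.139, -0.0]
contact_force: [0.5, 0.2, -1.6]
grip_width: 23.7
```

Call:
apply_moves:
  steps:
    - [[0.006,0,0],[0,0,0],0]
    - [[0.014,0,0],[0,0,0],0]
    - [[0.022,0,0],[0,0,0],0]
    - [[0.03,0,0],[0,0,0],0]
    - [[0.038,0,0],[0,0,0],0]
    - [[0.046,0,0],[0,0,0],0]
    - [[0.05,0,0],[0,0,0],0]
    - [[0.05,0,-0.02],[0,0,0],0]
    - [[0.05,0,-0.05],[0,0,0],0]
    - [[0.05,0,-0.09],[0,0,0],0]
    - [[0.05,0,-0.13],[0,0,0],0]
    - [[0.05,0,-0.164],[0,0,0],0]

```text
time: 18.77
tcp_pos: [524.2, -376.0, 333.4]
tcp_rot: [0.124, 3.137, -0.002]
contact_force: [0.9, -0.8, -1.1]
grip_width: 23.7
```

Call:
apply_moves:
  steps:
    - [[0.01,0.02,0],[0,0,-0.12],0]
    - [[0.02,0.04,0],[0,0,-0.24],0]
    - [[0.03,0.06,0],[0,0,-0.36],0]
    - [[0.04,0.08,0],[0,0,-0.48],0]
    - [[0.05,0.1,0],[0,0,-0.6],0]
    - [[0.06,0.12,0],[0,0,-0.72],0]
    - [[0.07,0.135,0],[0,0,-0.84],0]
    - [[0.08,0.15,0],[0,0,-0.96],0]
    - [[0.09,0.16,0],[0,0,-1.08],0]
    - [[0.1,0.165,0],[0,0,-1.2],0]
    - [[0.11,0.17,0],[0,0,-1.32],0]
    - [[0.118,0.178,0],[0,0,-1.44],0]

```text
time: 19.77
tcp_pos: [419.9, -188.8, 330.4]
tcp_rot: [-1.984, 2.435, -0.001]
contact_force: [-0.2, -0.1, -2.0]
grip_width: 24.1
```

Call:
apply_moves:
  steps:
    - [[0,0,0],[0,0,-0.02],0]
    - [[0,0,0],[0,0,-0.02],0]
    - [[0,0,0],[0,0,-0.02],0]

```text
time: 20.02
tcp_pos: [421.1, -189.2, 330.4]
tcp_rot: [-1.997, 2.424, -0.001]
contact_force: [0.0, -0.8, -2.6]
grip_width: 23.7
```

```bash
python3 - <<'E'
from h import *
q=status.sense(); print(q["time"],q["tcp_pos"].round(1),q["contact_force"].round(1),q["grip_width"])
print(delta((420.4,-186.6,126.2),np.pi/2-.19))
cams=grab(1,("side",)); d=cams["side"]
for nm,L,p in(("lid",[circ(121,34)],(574.7,-380,0)),):
    print(fit(L,p,cams,5,0,False))
E
```

```text
20.0167 [ 421.1 -189.2  330.4] [ 0.  -0.8 -2.6] 23.717796746448062
(array([-0.0024,  0.0013,  0.2042]), [array([-0.0007, -0.    , -0.0026]), array([-0.000e+00,  1.200e-03,  3.139e+00])])
(array([ 571.9273189 , -384.12562674,    0.        ]), np.float64(187.35571866289868))
```

Call:
apply_moves:
  steps:
    - [[-0.0024,0.0013,0.03],[0,0,-0.003],0]
    - [[-0.0024,0.0013,0.065],[0,0,-0.003],0]
    - [[-0.0024,0.0013,0.1],[0,0,-0.003],0]
    - [[-0.0024,0.0013,0.13],[0,0,-0.003],0]
    - [[-0.0024,0.0013,0.155],[0,0,-0.003],0]
    - [[-0.0024,0.0013,0.17],[0,0,-0.003],0]
    - [[-0.0024,0.0013,0.182],[0,0,-0.003],0]
    - [[-0.0024,0.0013,0.191],[0,0,-0.003],0]
    - [[-0.0024,0.0013,0.198],[0,0,-0.003],0]
    - [[-0.0024,0.0013,0.203],[0,0,-0.003],0]
    - [[-0.0024,0.0013,0.203],[0,0,-0.003],0]
    - [[-0.0024,0.0013,0.203],[0,0,-0.003],0]

```text
time: 21.07
tcp_pos: [420.4, -186.5, 127.5]
tcp_rot: [-2.004, 2.419, -0.001]
contact_force: [-0.9, 1.0, -2.0]
grip_width: 23.5
```

Call:
apply_moves:
  steps:
    - [[0,0,0],[0,0,0],0.3]
    - [[0,0,0],[0,0,0],0.4]
    - [[0,0,0],[0,0,0],0.5]
    - [[0,0,0],[0,0,0],0.5]
    - [[0,0,0],[0,0,0],0.6]
    - [[0,0,0],[0,0,0],0.6]

```text
time: 21.57
tcp_pos: [420.1, -186.4, 127.4]
tcp_rot: [-2.004, 2.419, -0.0]
contact_force: [-0.2, 0.0, -0.2]
grip_width: 50.4
```

Call:
apply_moves:
  steps:
    - [[0,0,-0.02],[0,0,0],0.6]
    - [[0,0,-0.05],[0,0,0],0.6]
    - [[0,0,-0.09],[0,0,0],0.6]
    - [[0,0,-0.13],[0,0,0],0.8]
    - [[0,0,-0.17],[0,0,0],1]
    - [[0,0,-0.2],[0,0,0],1]
    - [[0,0,-0.2],[0,0,0],1]

```text
time: 22.15
tcp_pos: [422.5, -187.3, 334.2]
tcp_rot: [-2.001, 2.413, -0.013]
contact_force: [0.8, -0.3, 1.4]
grip_width: 73.8
```

```bash
cat > pot.py <<'E'
from h import *
def potatoes(d,z=32,lo=150):
    """red-brown blobs (saturated, hue near red, darker than the tray)"""
    im=cv2.resize(d["pixels"],None,fx=4,fy=4,interpolation=cv2.INTER_CUBIC)
    lab=cv2.cvtColor(im,cv2.COLOR_RGB2HSV).astype(int)
    h=(lab[...,0]+90)%180; m=((h<94)&(h>70)&(lab[...,1]>80)&(lab[...,2]<150)).astype(np.uint8)
    m=cv2.morphologyEx(m,cv2.MORPH_OPEN,np.ones((7,7)))
    n,L,st,ce=cv2.connectedComponentsWithStats(m); out=[]
    for i in range(1,n):
        if not 16*60<st[i,4]<16*600: continue
        pts=((np.argwhere(L==i)[:,::-1]+.5)/4-.5)[::3]
        P=np.array([unproj(d,q,z)[:2] for q in pts]); c=P.mean(0); w,V=np.linalg.eigh(np.cov((P-c).T)); a=V[:,1]
        out.append((c.round(1).tolist(),round(float(np.arctan(a[1]/a[0])),3),(4*np.sqrt(w)).round(0).tolist()))
    return out
E
python3 - <<'E'
from pot import *
q=status.sense(); print(q["time"],q["tcp_pos"].round(1),q["contact_force"].round(1))
cams=grab(2)
for c,d in cams.items():
    print(c,potatoes(d))
for uv in((336,331),(282,380)): 
    p=np.array(uv)/1.5625; print(cv2.cvtColor(cams["top"]["pixels"],cv2.COLOR_RGB2HSV)[int(p[1]),int(p[0])],cv2.cvtColor(cams["top"]["pixels"],cv2.COLOR_RGB2HSV)[int(p[1]),int(p[0])-12], unproj(cams["top"],p,32))
for c in cams: print("rim",c,fit([circ(118,129),circ(110,129)],(636,-6,0),{c:cams[c]},5,0,False))
P=[draw(cams["top"],[],(255,200),64,400),draw(cams["side"],[],(245,225),64,400)]
cv2.imwrite("pics/b1.png",np.hstack(P))
E
```

```text
22.15 [ 422.5 -187.3  334.2] [ 0.8 -0.3  1.4]
top []
side []
[  5 112 157] [ 13 153 170] [503.66168172 276.17038758  32.        ]
[  5 115 155] [ 14 157 166] [390.34609907 407.07797458  32.        ]
rim top (array([635.00550876,  -6.42908447,   0.        ]), np.float64(141.6432559867706))
rim side (array([645.95031807, -10.99475153,   0.        ]), np.float64(71.17877035450216))
```

View pics/b1.png

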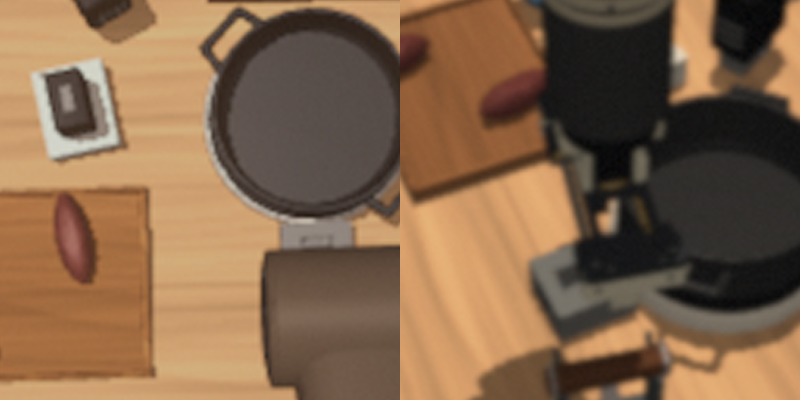

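The picture shows the empty pot, the lifter back on its stand, and the potatoes and battery undisturbed. Fixing the potato colour threshold next.

```bash
sed -i 's/h<94)&(h>70)&(lab\[...,1\]>80)&(lab\[...,2\]<150)/h<99)\&(h>70)\&(lab[...,1]>70)\&(lab[...,2]<190)/' pot.py; python3 - <<'E'
from pot import *
cams=grab(1)
for c,d in cams.items(): print(c,potatoes(d))
q=status.sense(); print(q["tcp_pos"],q["joints"].round(2))
E
```

```text
top [([502.2, 279.3], 0.21, [37.0, 106.0]), ([381.8, 403.6], 0.187, [41.0, 93.0])]
side [([383.0, 405.4], 0.334, [63.0, 92.0]), ([502.0, 280.2], 0.355, [55.0, 104.0])]
[ 419.4642347  -186.28338559  325.95360588] [ 0.01 -0.06 -0.28 -0.   -1.35  1.37]
```

Call:
apply_moves:
  steps:
    - [[-0.04,0.001,0],[0,0,-0.1],1]
    - [[-0.08,0.001,0],[0,0,-0.2],1]
    - [[-0.12,0.002,0],[0,0,-0.3],1]
    - [[-0.16,0.002,0],[0,0,-0.4],1]
    - [[-0.2,0.003,0],[0,0,-0.4],1]
    - [[-0.24,0.003,0],[0,0,-0.4],1]
    - [[-0.28,0.004,0],[0,0,-0.4],1]
    - [[-0.32,0.004,0],[0,0,-0.4],1]
    - [[-0.36,0.005,0],[0,0,-0.4],1]
    - [[-0.4,0.006,0],[0,0,-0.4],1]
    - [[-0.44,0.0064,0],[0,0,-0.4],1]
    - [[-0.472,0.0064,0],[0,0,-0.4],1]

```text
time: 23.45
tcp_pos: [501.2, 281.2, 325.6]
tcp_rot: [2.444, -1.97, -0.0]
contact_force: [1.4, 0.0, -0.2]
grip_width: 87.6
```

Call:
apply_moves:
  steps:
    - [[0,0,0.0],[0,0,0],1]
    - [[0,0,0.0],[0,0,0],1]
    - [[0,0,0.0],[0,0,0],1]

```text
time: 23.7
tcp_pos: [501.1, 278.4, 325.8]
tcp_rot: [2.444, -1.97, -0.0]
contact_force: [-0.4, -0.2, 0.7]
grip_width: 87.5
```

```bash
python3 - <<'E'
from pot import *
q=status.sense(); print(q["tcp_pos"],q["joints"].round(2),delta((502,279.5,23),.21-np.pi/2))
cams=grab(1)
for c,d in cams.items(): print(c,potatoes(d))
E
```

```text
[501.0874748  278.44991569 325.8494428 ] [ 0.85  0.15 -0.07 -0.   -1.36  0.94] (array([-0.0013, -0.0018,  0.3028]), [array([ 0.0022, -0.0015,  0.0037]), array([ 2.4000e-03,  3.4000e-03, -3.1379e+00])])
top [([526.2, 279.3], 0.14, [28.0, 51.0]), ([473.4, 274.1], 0.379, [34.0, 44.0]), ([379.3, 402.6], 0.144, [44.0, 87.0])]
side [([383.3, 405.6], 0.313, [62.0, 92.0]), ([503.2, 279.2], 0.35, [51.0, 110.0])]
```

Call:
apply_moves:
  steps:
    - [[-0.001,-0.002,0.04],[0,0,0],1]
    - [[-0.001,-0.002,0.08],[0,0,0],1]
    - [[-0.001,-0.002,0.12],[0,0,0],1]
    - [[-0.001,-0.002,0.16],[0,0,0],1]
    - [[-0.001,-0.002,0.2],[0,0,0],1]
    - [[-0.001,-0.002,0.235],[0,0,0],1]
    - [[-0.001,-0.002,0.26],[0,0,0],1]
    - [[-0.001,-0.002,0.28],[0,0,0],1]
    - [[-0.001,-0.002,0.294],[0,0,0],1]
    - [[-0.001,-0.002,0.302],[0,0,0],0.8]
    - [[-0.001,-0.002,0.302],[0,0,0],0.6]
    - [[-0.001,-0.002,0.302],[0,0,0],0.4]

```text
time: 24.8
tcp_pos: [503.5, 279.6, 25.8]
tcp_rot: [-2.444, 1.973, -0.0]
contact_force: [0.1, 0.4, 0.9]
grip_width: 73.1
```

Call:
apply_moves:
  steps:
    - [[0,0,0],[0,0,0],0.2]
    - [[0,0,0],[0,0,0],0]
    - [[0,0,0],[0,0,0],0]
    - [[0,0,0],[0,0,0],0]
    - [[0,0,0],[0,0,0],0]
    - [[0,0,0],[0,0,0],0]
    - [[0,0,0],[0,0,0],0]

```text
time: 25.38
tcp_pos: [503.4, 280.1, 25.7]
tcp_rot: [-2.445, 1.972, -0.0]
contact_force: [-1.5, -1.7, 6.7]
grip_width: 39.3
```

Call:
apply_moves:
  steps:
    - [[0,0,-0.01],[0,0,0],0]
    - [[0,0,-0.03],[0,0,0],0]
    - [[0,0,-0.06],[0,0,0],0]
    - [[0,0,-0.1],[0,0,0],0]
    - [[0,0,-0.14],[0,0,0],0]
    - [[0,0,-0.18],[0,0,0],0]
    - [[0,0,-0.21],[0,0,0],0]
    - [[0,0,-0.21],[0,0,0],0]

```text
time: 26.05
tcp_pos: [505.7, 281.8, 243.3]
tcp_rot: [-2.437, 1.964, -0.004]
contact_force: [0.9, 1.0, -0.0]
grip_width: 38.7
```

```bash
python3 - <<'E'
from pot import *
q=status.sense(); print(q["time"],q["tcp_pos"],q["joints"].round(2),q["grip_width"],q["contact_force"].round(1))
# pot drop with potato along warmer +-45deg? choose tool x along world y-ish
print(delta((635,22,235),-1.36),delta((635,22,79),-1.36))
cams=grab(1)
for c,d in cams.items(): print(c,potatoes(d))
E
```

```text
26.05 [505.71913423 281.79444749 243.25851245] [ 0.85  0.19 -0.2   0.   -1.17  0.94] 38.679610662286265 [ 0.9  1.  -0. ]
(array([ 0.2814, -0.071 ,  0.0076]), [array([-0.0104,  0.0051,  0.0034]), array([-0.008 , -0.0163, -3.1382])]) (array([ 0.2822, -0.0694,  0.1636]), [array([-0.0104,  0.0051,  0.0034]), array([-0.008 , -0.0163, -3.1382])])
top [([371.6, 400.0], -0.015, [42.0, 70.0])]
side [([555.7, 514.4], 1.015, [52.0, 73.0]), ([382.6, 405.1], 0.336, [62.0, 93.0])]
```

Call:
apply_moves:
  steps:
    - [[0.03,-0.007,0],[0,0,0],0]
    - [[0.06,-0.015,0],[0,0,0],0]
    - [[0.095,-0.024,0],[0,0,0],0]
    - [[0.13,-0.033,0],[0,0,0],0]
    - [[0.165,-0.042,0],[0,0,0],0]
    - [[0.2,-0.05,0],[0,0,0],0]
    - [[0.23,-0.058,0],[0,0,0],0]
    - [[0.255,-0.064,0],[0,0,0],0]
    - [[0.275,-0.069,0],[0,0,0],0]
    - [[0.281,-0.07,0],[0,0,0],0]
    - [[0.281,-0.07,0],[0,0,0],0]
    - [[0.281,-0.07,0],[0,0,0],0]

```text
time: 27.15
tcp_pos: [630.2, 20.1, 233.7]
tcp_rot: [2.443, -1.973, -0.003]
contact_force: [0.1, 0.4, -2.1]
grip_width: 38.9
```

Call:
apply_moves:
  steps:
    - [[0,0,0.03],[0,0,0],0]
    - [[0,0,0.06],[0,0,0],0]
    - [[0,0,0.09],[0,0,0],0]
    - [[0,0,0.115],[0,0,0],0]
    - [[0,0,0.135],[0,0,0],0]
    - [[0,0,0.148],[0,0,0],0]
    - [[0,0,0.155],[0,0,0],0]
    - [[0,0,0.155],[0,0,0],0]
    - [[0,0,0.155],[0,0,0],0]

```text
time: 27.9
tcp_pos: [631.0, 21.0, 80.5]
tcp_rot: [2.446, -1.971, 0.0]
contact_force: [0.3, -0.1, -0.9]
grip_width: 39.5
```

Call:
apply_moves:
  steps:
    - [[0,0,0],[0,0,0],0.5]
    - [[0,0,0],[0,0,0],0.6]
    - [[0,0,0],[0,0,0],0.65]
    - [[0,0,0],[0,0,0],0.65]
    - [[0,0,0],[0,0,0],0.65]
    - [[0,0,-0.02],[0,0,0],0.65]
    - [[0,0,-0.06],[0,0,0],0.65]
    - [[0,0,-0.1],[0,0,0],0.65]
    - [[0,0,-0.14],[0,0,0],0.8]
    - [[0,0,-0.18],[0,0,0],1]
    - [[0,0,-0.2],[0,0,0],1]

```text
time: 28.82
tcp_pos: [632.5, 19.9, 286.5]
tcp_rot: [-2.441, 1.969, -0.008]
contact_force: [1.2, 0.1, 0.4]
grip_width: 71.7
```

```bash
python3 - <<'E'
from pot import *
q=status.sense(); print(q["time"],q["tcp_pos"],q["joints"].round(2),q["grip_width"],q["contact_force"].round(1))
cams=grab(1)
for c,d in cams.items(): print(c,potatoes(d),[(x["bbox"],x["confidence"]) for x in viewer.find_in(c,"potato1_center")], "inpot",potatoes(d,71))
P=[draw(cams["top"],[],(255,200),64,400),draw(cams["side"],[],(235,200),64,400)]
cv2.imwrite("pics/b2.png",np.hstack(P))
E
```

```text
28.8167 [632.53088115  19.92231014 286.50331329] [ 0.34  0.26 -0.01  0.   -1.29  1.44] 71.6506213970654 [1.2 0.1 0.4]
top [([611.5, 13.3], 0.077, [46.0, 64.0]), ([381.9, 403.8], 0.184, [42.0, 93.0])] [] inpot [([607.3, 15.6], 0.077, [45.0, 62.0]), ([383.3, 396.7], 0.184, [41.0, 91.0])]
side [([382.9, 405.1], 0.357, [63.0, 93.0]), ([648.1, 47.9], 0.283, [58.0, 126.0])] [] inpot [([375.4, 365.4], 0.357, [61.0, 90.0]), ([631.7, 20.2], 0.283, [56.0, 122.0])]
```

View pics/b2.png

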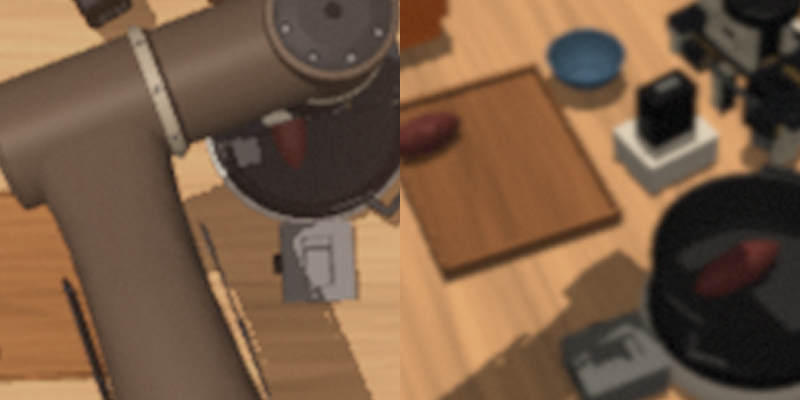

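Potato 1 is in the pot, and both cameras agree on the second at (383,404). Fetching it.

Call:
apply_moves:
  steps:
    - [[-0.036,0.0135,0],[0,0,0.028],1]
    - [[-0.072,0.027,0],[0,0,0.028],1]
    - [[-0.108,0.041,0],[0,0,0.028],1]
    - [[-0.144,0.0545,0],[0,0,0.028],1]
    - [[-0.18,0.068,0],[0,0,0.028],1]
    - [[-0.216,0.082,0],[0,0,0.028],1]
    - [[-0.252,0.0955,0],[0,0,0.028],1]
    - [[-0.288,0.109,0],[0,0,0.028],1]
    - [[-0.324,0.123,0],[0,0,0.028],1]
    - [[-0.36,0.136,0],[0,0,0.028],1]
    - [[-0.396,0.15,0],[0,0,0.028],1]
    - [[-0.428,0.162,0],[0,0,0.028],1]

```text
time: 30.02
tcp_pos: [380.2, 405.2, 278.7]
tcp_rot: [2.416, -2.005, 0.0]
contact_force: [0.5, 0.2, 1.1]
grip_width: 87.4
```

Call:
apply_moves:
  steps:
    - [[0,0,0.0],[0,0,0],1]
    - [[0,0,0.0],[0,0,0],1]
    - [[0,0,0.0],[0,0,0],1]

```text
time: 30.27
tcp_pos: [381.7, 403.7, 278.8]
tcp_rot: [2.416, -2.004, 0.001]
contact_force: [-0.3, 0.2, -0.3]
grip_width: 87.7
```

```bash
python3 - <<'E'
from pot import *
q=status.sense(); print(q["time"],q["tcp_pos"],q["joints"].round(2))
cams=grab(1)
for c,d in cams.items(): print(c,potatoes(d),"pot",potatoes(d,71))
print(delta((383,404,23),.185-np.pi/2))
E
```

```text
30.2667 [381.69377344 403.74526114 278.84310081] [ 1.17  0.14 -0.18 -0.   -1.25  0.59]
top [([635.2, 18.0], 0.19, [45.0, 116.0])] pot [([630.5, 20.2], 0.19, [44.0, 114.0])]
side [([383.2, 404.6], 0.331, [59.0, 94.0]), ([648.4, 49.1], 0.28, [60.0, 125.0])] pot [([375.6, 364.9], 0.331, [57.0, 90.0]), ([632.0, 21.3], 0.28, [58.0, 120.0])]
(array([-0.0009, -0.0009,  0.2565]), [array([ 0.0008, -0.0011, -0.0008]), array([-1.7000e-03, -1.3000e-03,  3.1408e+00])])
```

Call:
apply_moves:
  steps:
    - [[-0.001,-0.001,0.04],[0,0,0],1]
    - [[-0.001,-0.001,0.08],[0,0,0],1]
    - [[-0.001,-0.001,0.12],[0,0,0],1]
    - [[-0.001,-0.001,0.16],[0,0,0],1]
    - [[-0.001,-0.001,0.195],[0,0,0],1]
    - [[-0.001,-0.001,0.22],[0,0,0],1]
    - [[-0.001,-0.001,0.238],[0,0,0],1]
    - [[-0.001,-0.001,0.25],[0,0,0],1]
    - [[-0.001,-0.001,0.256],[0,0,0],0.8]
    - [[-0.001,-0.001,0.256],[0,0,0],0.6]
    - [[-0.001,-0.001,0.256],[0,0,0],0.4]
    - [[-0.001,-0.001,0.256],[0,0,0],0.2]

```text
time: 31.37
tcp_pos: [383.6, 405.7, 25.2]
tcp_rot: [-2.416, 2.006, 0.0]
contact_force: [0.0, -0.2, 0.5]
grip_width: 66.3
```

Call:
apply_moves:
  steps:
    - [[0,0,0],[0,0,0],0]
    - [[0,0,0],[0,0,0],0]
    - [[0,0,0],[0,0,0],0]
    - [[0,0,0],[0,0,0],0]
    - [[0,0,0],[0,0,0],0]
    - [[0,0,0],[0,0,0],0]

```text
time: 31.87
tcp_pos: [383.2, 405.6, 24.8]
tcp_rot: [-2.417, 2.006, -0.0]
contact_force: [0.3, -1.6, 6.2]
grip_width: 43.2
```

Call:
apply_moves:
  steps:
    - [[0,0,-0.01],[0,0,0],0]
    - [[0,0,-0.03],[0,0,0],0]
    - [[0,0,-0.06],[0,0,0],0]
    - [[0,0,-0.1],[0,0,0],0]
    - [[0,0,-0.14],[0,0,0],0]
    - [[0,0,-0.18],[0,0,0],0]
    - [[0,0,-0.21],[0,0,0],0]
    - [[0,0,-0.21],[0,0,0],0]

```text
time: 32.53
tcp_pos: [384.7, 407.9, 242.1]
tcp_rot: [-2.41, 1.998, 0.002]
contact_force: [0.9, 1.0, 0.1]
grip_width: 43.2
```

```bash
python3 - <<'E'
from pot import *
q=status.sense(); print(q["time"],q["tcp_pos"],q["joints"].round(2),q["grip_width"],q["contact_force"].round(1))
print(delta((640,-34,235),-1.3858))
d=grab(1,("side",))["side"]; print(potatoes(d),[x for x in viewer.find_in("side","potato1_center")])
E
```

```text
32.5333 [384.74301654 407.85900134 242.11341684] [ 1.17  0.16 -0.24  0.   -1.16  0.59] 43.1941402802218 [0.9 1.  0.1]
(array([ 0.4815, -0.169 ,  0.0045]), [array([-0.0079,  0.0083,  0.0012]), array([-0.013 , -0.0125, -3.1403])])
[([407.9, 679.7], 1.471, [38.0, 83.0]), ([648.4, 49.2], 0.274, [60.0, 124.0])] [{'bbox': [218.9, 143.8, 23.1, 23.1], 'confidence': 0.71}, {'bbox': [237.6, 173.6, 38.1, 21.7], 'confidence': 0.55}]
```

Call:
apply_moves:
  steps:
    - [[0.03,-0.0105,0],[0,0,0],0]
    - [[0.068,-0.024,0],[0,0,0],0]
    - [[0.106,-0.037,0],[0,0,0],0]
    - [[0.144,-0.0505,0],[0,0,0],0]
    - [[0.182,-0.064,0],[0,0,0],0]
    - [[0.22,-0.077,0],[0,0,0],0]
    - [[0.258,-0.0905,0],[0,0,0],0]
    - [[0.296,-0.104,0],[0,0,0],0]
    - [[0.334,-0.117,0],[0,0,0],0]
    - [[0.372,-0.1305,0],[0,0,0],0]
    - [[0.41,-0.144,0],[0,0,0],0]
    - [[0.44,-0.155,0],[0,0,0],0]

```text
time: 33.63
tcp_pos: [616.1, -1.3, 232.0]
tcp_rot: [2.414, -2.006, -0.004]
contact_force: [1.2, 0.9, -0.7]
grip_width: 43.4
```

Call:
apply_moves:
  steps:
    - [[0.03,-0.01,0],[0,0,0],0]
    - [[0.05,-0.013,0],[0,0,0],0]
    - [[0.056,-0.014,0],[0,0,0],0]
    - [[0.056,-0.014,0],[0,0,0],0]
    - [[0.056,-0.014,0],[0,0,0],0]

```text
time: 34.05
tcp_pos: [639.5, -50.9, 232.6]
tcp_rot: [2.415, -2.007, -0.003]
contact_force: [0.2, -0.3, -0.8]
grip_width: 43.1
```

```bash
python3 - <<'E'
from pot import *
q=status.sense(); print(q["time"],q["tcp_pos"],q["joints"].round(2),q["grip_width"],q["contact_force"].round(1))
print(delta((640,-48,80),-1.3858))
E
```

```text
34.05 [639.51873316 -50.89397428 232.63357381] [ 0.22  0.31 -0.07 -0.   -1.2   1.53] 43.12891555724258 [ 0.2 -0.3 -0.8]
(array([-0.0027, -0.0014,  0.1526]), [array([ 0.0026,  0.0005, -0.0007]), array([ 8.0000e-04, -4.1000e-03,  3.1409e+00])])
```

Call:
apply_moves:
  steps:
    - [[-0.002,-0.001,0.03],[0,0,0],0]
    - [[-0.002,-0.001,0.06],[0,0,0],0]
    - [[-0.002,-0.001,0.09],[0,0,0],0]
    - [[-0.002,-0.001,0.115],[0,0,0],0]
    - [[-0.002,-0.001,0.135],[0,0,0],0]
    - [[-0.002,-0.001,0.147],[0,0,0],0]
    - [[-0.002,-0.001,0.152],[0,0,0],0]
    - [[-0.002,-0.001,0.152],[0,0,0],0]
    - [[-0.002,-0.001,0.152],[0,0,0],0]

```text
time: 34.8
tcp_pos: [641.6, -48.3, 83.2]
tcp_rot: [-2.418, 2.005, -0.002]
contact_force: [-0.9, -0.5, -0.8]
grip_width: 43.1
```

Call:
apply_moves:
  steps:
    - [[0,0,0],[0,0,0],0.55]
    - [[0,0,0],[0,0,0],0.6]
    - [[0,0,0],[0,0,0],0.62]
    - [[0,0,0],[0,0,0],0.62]
    - [[0,0,0],[0,0,0],0.62]
    - [[0,0,-0.02],[0,0,0],0.62]
    - [[0,0,-0.06],[0,0,0],0.62]
    - [[0,0,-0.1],[0,0,0],0.62]
    - [[0,0,-0.14],[0,0,0],0.8]
    - [[0,0,-0.18],[0,0,0],1]
    - [[0,0,-0.2],[0,0,0],1]

```text
time: 35.72
tcp_pos: [642.5, -49.2, 288.6]
tcp_rot: [-2.414, 2.003, -0.009]
contact_force: [0.4, -0.4, 0.5]
grip_width: 69.2
```

```bash
python3 - <<'E'
from pot import *
q=status.sense(); print(q["time"],q["tcp_pos"],q["joints"].round(2),q["grip_width"],q["contact_force"].round(1))
cams=grab(1)
for c,d in cams.items(): print(c,"pot",potatoes(d,71),"tray",potatoes(d,32))
print("batt",delta((654.4,269.8,280),.20-np.pi/2))
E
```

```text
35.7167 [642.46186437 -49.24296075 288.5656569 ] [ 0.23  0.28  0.02  0.   -1.3   1.53] 69.1994396695079 [ 0.4 -0.4  0.5]
top pot [([609.6, 19.1], 0.443, [39.0, 76.0]), ([619.1, -55.3], -0.397, [47.0, 55.0])] tray [([613.8, 17.0], 0.443, [40.0, 77.0]), ([623.5, -59.3], -0.397, [48.0, 56.0])]
side pot [([631.8, 21.1], 0.288, [57.0, 121.0]), ([642.5, -50.7], 0.198, [57.0, 103.0])] tray [([648.2, 48.8], 0.288, [59.0, 126.0]), ([659.2, -25.4], 0.198, [59.0, 107.0])]
batt (array([-0.3113, -0.0699,  0.0084]), [array([-0.009 , -0.0011, -0.0146]), array([-1.700e-03,  1.410e-02,  3.127e+00])])
```

Both potatoes are in the pot according to both cameras. Now the battery.

Call:
apply_moves:
  steps:
    - [[-0.04,-0.009,0],[0,0,-0.015],1]
    - [[-0.08,-0.018,0],[0,0,-0.015],1]
    - [[-0.12,-0.027,0],[0,0,-0.015],1]
    - [[-0.16,-0.036,0],[0,0,-0.015],1]
    - [[-0.2,-0.045,0],[0,0,-0.015],1]
    - [[-0.24,-0.054,0],[0,0,-0.015],1]
    - [[-0.28,-0.063,0],[0,0,-0.015],1]
    - [[-0.311,-0.07,0],[0,0,-0.015],1]
    - [[-0.311,-0.07,0],[0,0,-0.015],1]
    - [[-0.311,-0.07,0],[0,0,-0.015],1]
    - [[-0.311,-0.07,0],[0,0,-0.015],1]

```text
time: 36.73
tcp_pos: [652.2, 269.6, 281.3]
tcp_rot: [2.432, -1.987, -0.001]
contact_force: [-0.4, -0.5, 0.1]
grip_width: 87.5
```

```bash
python3 - <<'E'
from pot import *
q=status.sense(); print(q["time"],q["tcp_pos"],q["joints"].round(2))
cams=grab(2)
print("batt",delta((654.5,269.6,84),.20-np.pi/2))
s={"side":cams["side"]};t={"top":cams["top"]}
bay=[np.array([[47,42,46],[-47,42,46],[-47,-42,46],[47,-42,46]]),rect(55,33,46)]
for c in(cams,t,s):
    print("bay",fit(bay,[468,-12,.03],c,2,.03), "hole",fit(bay[1:],[468,-12,.03],c,1,.03))
for c in cams: print("rim",fit([circ(118,129),circ(110,129)],(635,-6,0),{c:cams[c]},2,0,False),"base",fit([circ(128,44)],(635,-6,0),{c:cams[c]},2,0,False))
P=[draw(cams["top"],[],(292,219),16,400),draw(cams["top"],[place(bay,(468,-12,.03))],(292,219),16,400)]
P2=[draw(cams["side"],[],(240,249),20,400),draw(cams["side"],[place(bay,(468,-12,.03))],(240,249),20,400)]
cv2.imwrite("pics/c1.png",cv2.resize(np.vstack([np.hstack(P),np.hstack(P2)]),(600,600)))
E
```

```text
36.7333 [652.19219168 269.64365007 281.28691988] [ 0.67  0.39  0.16 -0.   -1.35  1.1 ]
batt (array([-0.0008, -0.0019,  0.1985]), [array([-0.0003,  0.0001, -0.0012]), array([1.0000e-04, 4.0000e-04, 3.1404e+00])])
bay (array([ 4.59578041e+02, -1.53883599e+01, -3.02346575e-02]), np.float64(69.64169971974378)) hole (array([ 4.68298351e+02, -8.34780136e+00, -2.20926882e-02]), np.float64(56.66625790146423))
bay (array([ 4.61028516e+02, -1.78852955e+01,  3.65686938e-02]), np.float64(64.97187053599157)) hole (array([ 4.59931948e+02, -8.10985122e+00, -2.27194649e-02]), np.float64(51.00848319037331))
bay (array([ 4.68363613e+02, -1.22151638e+01,  2.95663623e-02]), np.float64(90.35485371549281)) hole (array([ 4.68694060e+02, -1.05860905e+01, -3.86166213e-02]), np.float64(70.32419172246335))
rim (array([635.10712569,  -6.74200965,   0.        ]), np.float64(140.06732837252616)) base (array([643.6244719 , -14.56493236,   0.        ]), np.float64(205.98178990877886))
rim (array([638.44314859,  -9.50050766,   0.        ]), np.float64(81.99758280495433)) base (array([647.84842187,  -5.00591572,   0.        ]), np.float64(96.28585492547995))
```

View pics/c1.png

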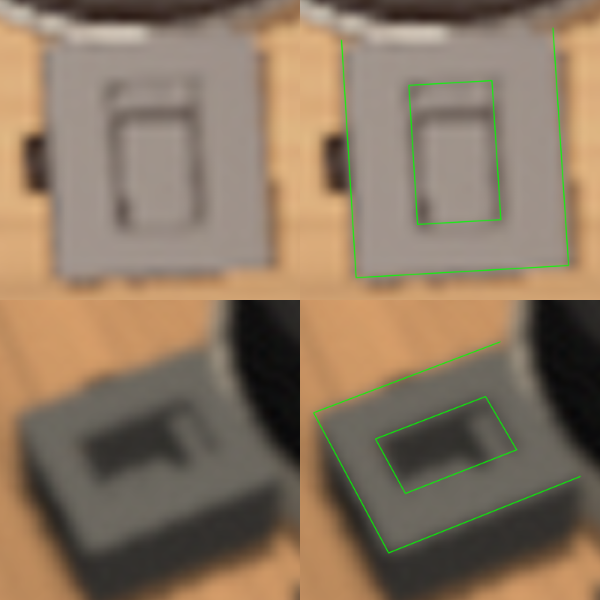

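The bay overlay matches to about 1–2 mm. I refined the socket to (467.8,-13.5) with a yaw of about 0.03. Grasping the battery.

Call:
apply_moves:
  steps:
    - [[-0.001,-0.002,0.04],[0,0,0],1]
    - [[-0.001,-0.002,0.08],[0,0,0],1]
    - [[-0.001,-0.002,0.115],[0,0,0],1]
    - [[-0.001,-0.002,0.145],[0,0,0],1]
    - [[-0.001,-0.002,0.168],[0,0,0],1]
    - [[-0.001,-0.002,0.184],[0,0,0],1]
    - [[-0.001,-0.002,0.194],[0,0,0],1]
    - [[-0.001,-0.002,0.198],[0,0,0],1]
    - [[-0.001,-0.002,0.198],[0,0,0],0.8]
    - [[-0.001,-0.002,0.198],[0,0,0],0.65]
    - [[-0.001,-0.002,0.198],[0,0,0],0.55]

```text
time: 37.85
tcp_pos: [655.2, 271.4, 85.9]
tcp_rot: [-2.43, 1.987, -0.001]
contact_force: [-0.3, 1.4, 1.3]
grip_width: 72.9
```

Call:
apply_moves:
  steps:
    - [[0,0,0],[0,0,0],0.5]
    - [[0,0,0],[0,0,0],0.45]
    - [[0,0,0],[0,0,0],0.3]
    - [[0,0,0],[0,0,0],0.1]
    - [[0,0,0],[0,0,0],0]
    - [[0,0,0],[0,0,0],0]
    - [[0,0,0],[0,0,0],0]

```text
time: 38.43
tcp_pos: [654.4, 271.3, 84.5]
tcp_rot: [-2.432, 1.988, -0.0]
contact_force: [-1.3, 0.2, 2.8]
grip_width: 43.6
```

```bash
python3 - <<'E'
from h import *
q=status.sense(); print(q["time"],q["tcp_pos"],q["grip_width"],q["contact_force"].round(1),q["moment"].round(2))
s=grab(1,("side",)); print(fit(box(70,44,45,125)[:5],[654.5,269.6,.2],s,2,.03))
E
```

```text
38.4333 [654.38982876 271.26272694  84.52719932] 43.62605109076693 [-1.3  0.2  2.8] [0.09 0.38 0.02]
(array([ 6.50893325e+02,  2.53824044e+02, -4.15393878e-01]), np.float64(110.3394499043973))
```

Call:
apply_moves:
  steps:
    - [[0,0,-0.005],[0,0,0],0]
    - [[0,0,-0.012],[0,0,0],0]
    - [[0,0,-0.02],[0,0,0],0]
    - [[0,0,-0.03],[0,0,0],0]
    - [[0,0,-0.042],[0,0,0],0]
    - [[0,0,-0.056],[0,0,0],0]
    - [[0,0,-0.072],[0,0,0],0]
    - [[0,0,-0.09],[0,0,0],0]
    - [[0,0,-0.11],[0,0,0],0]
    - [[0,0,-0.128],[0,0,0],0]
    - [[0,0,-0.138],[0,0,0],0]
    - [[0,0,-0.14],[0,0,0],0]

```text
time: 39.48
tcp_pos: [655.3, 271.6, 227.8]
tcp_rot: [-2.429, 1.985, -0.003]
contact_force: [0.2, 0.7, -3.4]
grip_width: 43.9
```

```bash
python3 - <<'E'
from h import *
q=status.sense(); print(q["time"],q["tcp_pos"],q["grip_width"],q["contact_force"].round(1),q["moment"].round(2))
print(delta((467.8,-13.5,222),.03-np.pi/2))
E
```

```text
39.4833 [655.30656837 271.56552708 227.7584047 ] 43.85180419813843 [ 0.2  0.7 -3.4] [-0.04 -0.05 -0.02]
(array([0.242 , 0.2405, 0.0043]), [array([-0.0044,  0.002 ,  0.1704]), array([-0.003 , -0.0065, -2.9712])])
```

Call:
apply_moves:
  steps:
    - [[0.015,0.015,0],[0,0,0.02],0]
    - [[0.04,0.04,0],[0,0,0.05],0]
    - [[0.065,0.065,0],[0,0,0.08],0]
    - [[0.09,0.09,0],[0,0,0.11],0]
    - [[0.115,0.115,0],[0,0,0.14],0]
    - [[0.14,0.14,0],[0,0,0.17],0]
    - [[0.165,0.165,0],[0,0,0.17],0]
    - [[0.19,0.19,0],[0,0,0.17],0]
    - [[0.215,0.215,0],[0,0,0.17],0]
    - [[0.233,0.232,0],[0,0,0.17],0]
    - [[0.242,0.2405,0],[0,0,0.17],0]
    - [[0.242,0.2405,0],[0,0,0.17],0]

```text
time: 40.48
tcp_pos: [464.8, -15.8, 224.1]
tcp_rot: [2.252, -2.19, -0.001]
contact_force: [-0.6, 0.8, -4.0]
grip_width: 43.7
```

Call:
apply_moves:
  steps:
    - [[0,0,0.02],[0,0,0],0]
    - [[0,0,0.04],[0,0,0],0]
    - [[0,0,0.06],[0,0,0],0]
    - [[0,0,0.075],[0,0,0],0]
    - [[0,0,0.085],[0,0,0],0]
    - [[0,0,0.09],[0,0,0],0]
    - [[0,0,0.09],[0,0,0],0]
    - [[0,0,0.09],[0,0,0],0]

```text
time: 41.15
tcp_pos: [467.1, -13.6, 134.2]
tcp_rot: [2.255, -2.187, 0.0]
contact_force: [-0.8, -0.6, -3.2]
grip_width: 44.0
```

```bash
python3 - <<'E'
from h import *
q=status.sense(); p=q["tcp_pos"]; print(q["time"],p,q["grip_width"],q["contact_force"].round(1),q["moment"].round(2))
print(delta((467.8,-13.5,p[2]),.03-np.pi/2))
s=grab(3,("side",)); z=p[2]+.5  # battery centre approx
L=box(70,44,z-40,z+40)
for M_ in(L[:5],L[5:],L[1:5]+L[5:]): print(fit(M_,[467.8,-13.5,.03],s,3,.03))
E
```

```text
41.15 [467.14738381 -13.58975237 134.23243483] 44.033139020479986 [-0.8 -0.6 -3.2] [-0.04 -0.01 -0.03]
(array([-0.0001, -0.0007, -0.    ]), [array([ 0.0002, -0.0003,  0.0006]), array([ 5.0000e-04,  4.0000e-04, -3.1409e+00])])
(array([ 4.73039054e+02, -7.97101633e+00, -3.28803454e-01]), np.float64(100.5865980382408))
(array([469.91040308,  23.28160264,  -1.83314311]), np.float64(105.0745154077354))
(array([ 4.77296177e+02,  7.34155174e+00, -2.74882386e-01]), np.float64(107.29861938656053))
```

Call:
apply_moves:
  steps:
    - [[0,0,0.006],[0,0,0],0]
    - [[0,0,0.012],[0,0,0],0]
    - [[0,0,0.018],[0,0,0],0]
    - [[0,0,0.021],[0,0,0],0]
    - [[0,0,0.023],[0,0,0],0]
    - [[0,0,0.025],[0,0,0],0]
    - [[0,0,0.025],[0,0,0],0]

```text
time: 41.88
tcp_pos: [466.6, -14.0, 108.7]
tcp_rot: [2.254, -2.187, -0.0]
contact_force: [0.1, 0.0, -2.6]
grip_width: 44.0
```

Call:
apply_moves:
  steps:
    - [[0,0,0.002],[0,0,0],0]
    - [[0,0,0.004],[0,0,0],0]
    - [[0,0,0.006],[0,0,0],0]
    - [[0,0,0.006],[0,0,0],0]

```text
time: 42.22
tcp_pos: [467.9, -13.9, 106.3]
tcp_rot: [-2.255, 2.185, -0.004]
contact_force: [-12.2, 0.8, 29.2]
grip_width: 43.9
```

```bash
python3 - <<'E'
from h import *
q=status.sense(); p=q["tcp_pos"]; print(q["time"],p,q["contact_force"].round(1),q["moment"].round(2),q["tcp_rot"])
R=Ro.from_rotvec(q["tcp_rot"]).as_matrix(); print(R.round(4).tolist(), "yaw",np.arctan2(R[1,0],R[0,0]))
E
```

```text
42.2167 [467.93886184 -13.9171044  106.29155363] [-12.2   0.8  29.2] [0.42 4.02 0.01] [-2.25524157  2.18452849 -0.00378086]
[[0.0318, -0.9995, 0.003], [-0.9995, -0.0318, -0.0004], [0.0005, -0.003, -1.0]] yaw -1.538945340617006
```

Call:
apply_moves:
  steps:
    - [[0,0,-0.003],[0,0,0],0]
    - [[0,0.002,-0.003],[0,0,0],0]
    - [[0,0.002,-0.003],[0,0,0],0]
    - [[0,0.002,-0.001],[0,0,0],0]
    - [[0,0.002,0.001],[0,0,0],0]
    - [[0,0.002,0.001],[0,0,0],0]

```text
time: 42.72
tcp_pos: [464.3, -14.1, 101.3]
tcp_rot: [2.254, -2.187, -0.001]
contact_force: [0.2, -0.1, -4.2]
grip_width: 43.9
```

```bash
cat > f.py <<'E'
from h import *
q=status.sense(); print(round(q["time"],2),q["tcp_pos"].round(2),q["contact_force"].round(1),q["moment"].round(2),q["tcp_rot"].round(4),q["grip_width"].round(1))
E
python3 f.py
```

```text
Traceback (most recent call last):
  File "f.py", line 2, in <module>
    q=status.sense(); print(round(q["time"],2),q["tcp_pos"].round(2),q["contact_force"].round(1),q["moment"].round(2),q["tcp_rot"].round(4),q["grip_width"].round(1))
                                                                                                                                            ^^^^^^^^^^^^^^^^^^^^^
AttributeError: 'float' object has no attribute 'round'
```

Call:
apply_moves:
  steps:
    - [[0,0,-0.004],[0,0,0],0]
    - [[0,-0.004,-0.004],[0,0,0],0]
    - [[0,-0.004,-0.004],[0,0,0],0]
    - [[0,-0.004,-0.002],[0,0,0],0]
    - [[0,-0.004,0],[0,0,0],0]
    - [[0,-0.004,0],[0,0,0],0]

```text
time: 43.22
tcp_pos: [467.2, -14.4, 101.4]
tcp_rot: [2.252, -2.186, -0.003]
contact_force: [-3.6, 0.3, -5.2]
grip_width: 43.7
```

```bash
python3 f.py
```

```text
Traceback (most recent call last):
  File "f.py", line 2, in <module>
    q=status.sense(); print(round(q["time"],2),q["tcp_pos"].round(2),q["contact_force"].round(1),q["moment"].round(2),q["tcp_rot"].round(4),q["grip_width"].round(1))
                                                                                                                                            ^^^^^^^^^^^^^^^^^^^^^
AttributeError: 'float' object has no attribute 'round'
```

It slipped in once shifted -2 mm in x. Centring and pushing home.

Call:
apply_moves:
  steps:
    - [[0,0.0025,0],[0,0,0],0]
    - [[0,0.0025,0.003],[0,0,0],0]
    - [[0,0.0025,0.006],[0,0,0],0]
    - [[0,0.0025,0.009],[0,0,0],0]
    - [[0,0.0025,0.011],[0,0,0],0]
    - [[0,0.0025,0.011],[0,0,0],0]

```text
time: 43.72
tcp_pos: [466.5, -13.8, 90.8]
tcp_rot: [-2.255, 2.187, -0.0]
contact_force: [0.0, -0.3, -3.3]
grip_width: 43.8
```

Call:
apply_moves:
  steps:
    - [[0,0,0.002],[0,0,0],0]
    - [[0,0,0.004],[0,0,0],0]
    - [[0,0,0.006],[0,0,0],0]
    - [[0,0,0.006],[0,0,0],0]

```text
time: 44.05
tcp_pos: [466.4, -13.9, 85.3]
tcp_rot: [-2.255, 2.187, -0.0]
contact_force: [-0.8, 0.3, -2.4]
grip_width: 43.7
```

Call:
apply_moves:
  steps:
    - [[0,0,0.001],[0,0,0],0]
    - [[0,0,0.002],[0,0,0],0]
    - [[0,0,0.003],[0,0,0],0]
    - [[0,0,0.003],[0,0,0],0]

```text
time: 44.38
tcp_pos: [466.3, -13.9, 84.3]
tcp_rot: [-2.255, 2.186, -0.001]
contact_force: [-12.6, 2.6, 27.0]
grip_width: 44.0
```

Call:
apply_moves:
  steps:
    - [[0,0,-0.002],[0,0,0],0]
    - [[0,0,-0.002],[0,0,0],0.6]
    - [[0,0,-0.002],[0,0,0],0.7]
    - [[0,0,-0.002],[0,0,0],0.8]
    - [[0,0,-0.002],[0,0,0],0.9]
    - [[0,0,-0.002],[0,0,0],0.9]
    - [[0,0,-0.02],[0,0,0],0.9]
    - [[0,0,-0.06],[0,0,0],0.9]
    - [[0,0,-0.1],[0,0,0],0.9]
    - [[0,0,-0.14],[0,0,0],1]
    - [[0,0,-0.18],[0,0,0],1]
    - [[0,0,-0.22],[0,0,0],1]

```text
time: 45.38
tcp_pos: [465.8, -14.1, 304.3]
tcp_rot: [-2.254, 2.187, -0.0]
contact_force: [0.8, 0.2, 0.3]
grip_width: 87.1
```

Call:
apply_moves:
  steps:
    - [[0,0,-0.026],[0,0,0],1]
    - [[0,0,-0.026],[0,0,0],1]
    - [[0,0,-0.026],[0,0,0],1]

```text
time: 45.63
tcp_pos: [466.9, -13.7, 329.7]
tcp_rot: [-2.252, 2.185, -0.002]
contact_force: [0.7, -0.6, -1.4]
grip_width: 87.5
```

```bash
python3 - <<'E'
from h import *
q=status.sense(); p=q["tcp_pos"]; print(q["time"],p,q["contact_force"].round(1),q["joints"].round(2),q["grip_width"])
print("stand",delta((420.3,-186.5,330),np.pi/2-.19))
cams=grab(2)
for c in cams:
    print(c,"batt top",fit(box(70,44,46,126)[:5],[466.5,-13.5,.03],{c:cams[c]},2,.03),
     "grip",fit(box(120,24,125,149)[:5],[420,-187,-.19],{c:cams[c]},2,.03))
    print([(x["bbox"],x["confidence"]) for x in viewer.find_in(c,"battery_center")])
    print("exp grip bbox corners",proj(cams[c],np.vstack(place(box(120,24,125,149),(420.3,-186.5,-.19)))).min(0),proj(cams[c],np.vstack(place(box(120,24,125,149),(420.3,-186.5,-.19)))).max(0),[(x["bbox"],x["confidence"]) for x in viewer.find_in(c,"lifter_grip")])
E
```

```text
45.6333 [466.87562468 -13.69153051 329.6848087 ] [ 0.7 -0.6 -1.4] [ 0.39 -0.05 -0.26 -0.   -1.35  1.21] 87.46567993105677
stand (array([ 0.1713,  0.0518, -0.0007]), [array([-0.0032,  0.0016,  0.2201]), array([-2.4000e-03, -4.6000e-03, -2.9214e+00])])
top batt top (array([ 4.77905757e+02,  3.11358069e+00, -3.47275490e-02]), np.float64(24.684806618740357)) grip (array([ 4.18286101e+02, -1.88901302e+02, -2.06353885e-01]), np.float64(97.29892280404638))
[([206.6, 108.2, 26.0, 39.0], 0.92), ([105.1, 220.2, 26.4, 25.8], 0.67)]
exp grip bbox corners [338.28918377 213.37723589] [351.43246309 248.86247441] [([336.8, 214.3, 12.3, 35.6], 0.84)]
side batt top (array([ 4.68302838e+02, -1.59078403e+01, -3.36821300e-01]), np.float64(118.42870933002528)) grip (array([ 4.22667331e+02, -1.86018708e+02, -1.91177616e-01]), np.float64(76.5683625798163))
[([154.5, 113.7, 32.3, 39.3], 0.82), ([280.2, 139.5, 25.5, 43.1], 0.63), ([230.0, 222.7, 23.9, 33.6], 0.58)]
exp grip bbox corners [226.22364462 270.21164366] [268.18132728 289.56687475] [([227.5, 271.5, 39.0, 32.0], 0.88)]
```

Call:
apply_moves:
  steps:
    - [[0.03,0.009,0],[0,0,0.1],1]
    - [[0.065,0.02,0],[0,0,0.2],1]
    - [[0.1,0.03,0],[0,0,0.22],1]
    - [[0.135,0.041,0],[0,0,0.22],1]
    - [[0.16,0.049,0],[0,0,0.22],1]
    - [[0.171,0.052,0],[0,0,0.22],1]
    - [[0.171,0.052,0.03],[0,0,0.22],1]
    - [[0.171,0.052,0.065],[0,0,0.22],1]
    - [[0.171,0.052,0.1],[0,0,0.22],1]
    - [[0.171,0.052,0.13],[0,0,0.22],1]
    - [[0.171,0.052,0.13],[0,0,0.22],1]
    - [[0.171,0.052,0.13],[0,0,0.22],1]

```text
time: 47.03
tcp_pos: [418.7, -186.6, 197.6]
tcp_rot: [1.999, -2.419, -0.003]
contact_force: [-0.2, 0.7, 1.3]
grip_width: 87.5
```

```bash
python3 - <<'E'
from h import *
q=status.sense(); print(q["time"],q["tcp_pos"]); print("stand",delta((420.3,-186.5,126.5),np.pi/2-.19))
E
```

```text
47.0333 [ 418.71430818 -186.60292233  197.62930043]
stand (array([-0.0005, -0.0018,  0.0711]), [array([ 0.0034, -0.0011,  0.0004]), array([ 1.8000e-03,  5.4000e-03, -3.1412e+00])])
```

Call:
apply_moves:
  steps:
    - [[0,-0.001,0.02],[0,0,0],1]
    - [[0,-0.001,0.04],[0,0,0],1]
    - [[0,-0.001,0.055],[0,0,0],1]
    - [[0,-0.001,0.065],[0,0,0],1]
    - [[0,-0.001,0.071],[0,0,0],1]
    - [[0,-0.001,0.071],[0,0,0],0.7]
    - [[0,-0.001,0.071],[0,0,0],0.5]
    - [[0,-0.001,0.071],[0,0,0],0.4]
    - [[0,-0.001,0.071],[0,0,0],0.3]
    - [[0,-0.001,0.071],[0,0,0],0.2]
    - [[0,-0.001,0.071],[0,0,0],0.1]
    - [[0,-0.001,0.071],[0,0,0],0]

```text
time: 48.03
tcp_pos: [420.5, -186.6, 127.5]
tcp_rot: [-2.001, 2.422, -0.0]
contact_force: [-0.1, -0.3, 0.3]
grip_width: 46.4
```

Call:
apply_moves:
  steps:
    - [[0,0,0],[0,0,0],0]
    - [[0,0,0],[0,0,0],0]
    - [[0,0,0],[0,0,0],0]
    - [[0,0,0],[0,0,0],0]
    - [[0,0,0],[0,0,0],0]
    - [[0,0,0],[0,0,0],0]
    - [[0,0,0],[0,0,0],0]
    - [[0,0,0],[0,0,0],0]

```text
time: 48.7
tcp_pos: [420.4, -186.6, 127.2]
tcp_rot: [2.001, -2.422, -0.0]
contact_force: [-0.0, -0.5, 1.5]
grip_width: 23.8
```

Call:
apply_moves:
  steps:
    - [[0,0,-0.01],[0,0,0],0]
    - [[0,0,-0.025],[0,0,0],0]
    - [[0,0,-0.04],[0,0,0],0]
    - [[0,0,-0.06],[0,0,0],0]
    - [[0,0,-0.09],[0,0,0],0]
    - [[0,0,-0.12],[0,0,0],0]
    - [[0,0,-0.15],[0,0,0],0]
    - [[0,0,-0.18],[0,0,0],0]
    - [[0,0,-0.2],[0,0,0],0]
    - [[0,0,-0.2],[0,0,0],0]
    - [[0,0,-0.2],[0,0,0],0]

```text
time: 49.62
tcp_pos: [420.6, -186.4, 327.7]
tcp_rot: [-2.0, 2.421, -0.001]
contact_force: [-1.3, 0.2, -2.7]
grip_width: 24.2
```

```bash
python3 - <<'E'
from h import *
q=status.sense(); print(q["time"],q["tcp_pos"],q["grip_width"],q["contact_force"].round(1)); print(delta((524.4,-376,330),-3.219))
c=grab(2,("side","top")); 
for k in c: print(k,"lid",[(z,fit([circ(121,z)],(574.7,-380,0),{k:c[k]},3,0,False)) for z in(28,32)])
E
```

```text
49.6167 [ 420.60787223 -186.41560544  327.68607258] 24.151670550303034 [-1.3  0.2 -2.7]
(array([ 0.1666, -0.1377, -0.0022]), [array([-8.0000e-04,  1.9000e-03,  1.4583e+00]), array([-2.0000e-03, -8.0000e-04, -1.6833e+00])])
side lid [(28, (array([ 574.33306906, -381.81441665,    0.        ]), np.float64(185.52296538448738))), (32, (array([ 572.72580353, -383.37590152,    0.        ]), np.float64(186.74765651463633)))]
top lid [(28, (array([ 573.80883522, -380.54674469,    0.        ]), np.float64(181.04240595589684))), (32, (array([ 573.19444518, -379.31524422,    0.        ]), np.float64(180.40009726614124)))]
```

Call:
apply_moves:
  steps:
    - [[0.015,-0.012,0],[0,0,0.12],0]
    - [[0.03,-0.024,0],[0,0,0.24],0]
    - [[0.045,-0.036,0],[0,0,0.36],0]
    - [[0.06,-0.048,0],[0,0,0.48],0]
    - [[0.075,-0.06,0],[0,0,0.6],0]
    - [[0.09,-0.072,0],[0,0,0.72],0]
    - [[0.105,-0.084,0],[0,0,0.84],0]
    - [[0.12,-0.096,0],[0,0,0.96],0]
    - [[0.135,-0.108,0],[0,0,1.08],0]
    - [[0.15,-0.12,0],[0,0,1.2],0]
    - [[0.162,-0.131,0],[0,0,1.32],0]
    - [[0.1666,-0.1377,0],[0,0,1.44],0]

```text
time: 50.82
tcp_pos: [524.4, -377.7, 324.8]
tcp_rot: [-0.103, -3.137, -0.001]
contact_force: [0.5, 0.6, -1.4]
grip_width: 23.8
```

Call:
apply_moves:
  steps:
    - [[0,0,0],[0,0,0.018],0]
    - [[0,0,0],[0,0,0.018],0]
    - [[0,0,0],[0,0,0.018],0]
    - [[0,0,0.03],[0,0,0.018],0]
    - [[0,0,0.06],[0,0,0.018],0]
    - [[0,0,0.09],[0,0,0.018],0]
    - [[0,0,0.1],[0,0,0.018],0]
    - [[0,0,0.1],[0,0,0.018],0]
    - [[0,0,0.1],[0,0,0.018],0]

```text
time: 51.57
tcp_pos: [524.5, -376.3, 228.3]
tcp_rot: [0.118, 3.139, -0.001]
contact_force: [0.6, 0.6, -1.0]
grip_width: 23.7
```

```bash
python3 - <<'E'
from h import *
q=status.sense(); print(q["time"],q["tcp_pos"],q["grip_width"],q["contact_force"].round(1)); print(delta((524.2,-376,165.8),-3.219),delta((573.8,-380,165.8),-3.219))
E
```

```text
51.5667 [ 524.45196391 -376.28300479  228.27963179] 23.743897287765687 [ 0.6  0.6 -1. ]
(array([0.0003, 0.0003, 0.0625]), [array([-0.0009,  0.0002,  0.0022]), array([-3.0000e-04, -1.3000e-03, -3.1394e+00])]) (array([-0.0495,  0.0001,  0.0625]), [array([-0.0009,  0.0002,  0.0022]), array([-3.0000e-04, -1.3000e-03, -3.1394e+00])])
```

Call:
apply_moves:
  steps:
    - [[0,0,0.025],[0,0,0],0]
    - [[0,0,0.045],[0,0,0],0]
    - [[0,0,0.057],[0,0,0],0]
    - [[0,0,0.0615],[0,0,0],0]
    - [[0,0,0.0615],[0,0,0],0]
    - [[-0.008,0,0.0615],[0,0,0],0]
    - [[-0.016,0,0.0615],[0,0,0],0]
    - [[-0.025,0,0.0615],[0,0,0],0]
    - [[-0.034,0,0.0615],[0,0,0],0]
    - [[-0.042,0,0.0615],[0,0,0],0]
    - [[-0.0495,0,0.0615],[0,0,0],0]
    - [[-0.0495,0,0.0615],[0,0,0],0]

```text
time: 52.57
tcp_pos: [575.2, -380.1, 165.3]
tcp_rot: [0.12, 3.139, -0.0]
contact_force: [0.6, 0.6, -0.7]
grip_width: 24.0
```

Call:
apply_moves:
  steps:
    - [[0,0,-0.004],[0,0,0],0]
    - [[0,0,-0.009],[0,0,0],0]
    - [[0,0,-0.014],[0,0,0],0]
    - [[0,0,-0.018],[0,0,0],0]
    - [[0,0,-0.021],[0,0,0],0]
    - [[0,0,-0.024],[0,0,0],0]
    - [[0,0,-0.027],[0,0,0],0]
    - [[0,0,-0.03],[0,0,0],0]
    - [[0,0,-0.034],[0,0,0],0]
    - [[0,0,-0.038],[0,0,0],0]
    - [[0,0,-0.042],[0,0,0],0]
    - [[0,0,-0.042],[0,0,0],0]

```text
time: 53.57
tcp_pos: [573.9, -380.2, 208.6]
tcp_rot: [0.121, 3.138, -0.001]
contact_force: [0.0, -0.2, -7.1]
grip_width: 23.8
```

Call:
apply_moves:
  steps:
    - [[0,0,-0.005],[0,0,0],0]
    - [[0,0,-0.014],[0,0,0],0]
    - [[0,0,-0.026],[0,0,0],0]
    - [[0,0,-0.041],[0,0,0],0]
    - [[0,0,-0.058],[0,0,0],0]
    - [[0,0,-0.076],[0,0,0],0]
    - [[0,0,-0.094],[0,0,0],0]
    - [[0,0,-0.112],[0,0,0],0]
    - [[0,0,-0.128],[0,0,0],0]
    - [[0,0,-0.142],[0,0,0],0]
    - [[0,0,-0.152],[0,0,0],0]
    - [[0,0,-0.158],[0,0,0],0]

```text
time: 54.57
tcp_pos: [573.7, -380.3, 368.3]
tcp_rot: [0.121, 3.137, -0.002]
contact_force: [0.2, 0.2, -9.1]
grip_width: 23.9
```

```bash
python3 - <<'E'
from h import *
q=status.sense(); print(q["time"],q["tcp_pos"],q["grip_width"],q["contact_force"].round(1)); print(delta((636,-6.2,368),-3.219))
E
```

```text
54.5667 [ 573.71801581 -380.27818728  368.32990181] 23.873941539455988 [ 0.2  0.2 -9.1]
(array([-0.0333,  0.3778,  0.    ]), [array([-0.0011,  0.0027,  0.0004]), array([-4.2000e-03, -1.7000e-03, -3.1412e+00])])
```

Call:
apply_moves:
  steps:
    - [[0,0.003,0],[0,0,0],0]
    - [[-0.001,0.009,0],[0,0,0],0]
    - [[-0.0016,0.018,0],[0,0,0],0]
    - [[-0.0026,0.03,0],[0,0,0],0]
    - [[-0.004,0.045,0],[0,0,0],0]
    - [[-0.0055,0.062,0],[0,0,0],0]
    - [[-0.007,0.08,0],[0,0,0],0]
    - [[-0.0086,0.098,0],[0,0,0],0]
    - [[-0.0102,0.116,0],[0,0,0],0]
    - [[-0.0118,0.134,0],[0,0,0],0]
    - [[-0.0134,0.152,0],[0,0,0],0]
    - [[-0.015,0.17,0],[0,0,0],0]

```text
time: 55.57
tcp_pos: [601.6, -209.2, 365.5]
tcp_rot: [-0.119, -3.139, -0.0]
contact_force: [0.5, 0.5, -8.6]
grip_width: 23.6
```

Call:
apply_moves:
  steps:
    - [[-0.0016,0.018,0],[0,0,0],0]
    - [[-0.0032,0.036,0],[0,0,0],0]
    - [[-0.0048,0.054,0],[0,0,0],0]
    - [[-0.0064,0.072,0],[0,0,0],0]
    - [[-0.008,0.09,0],[0,0,0],0]
    - [[-0.0096,0.108,0],[0,0,0],0]
    - [[-0.0112,0.126,0],[0,0,0],0]
    - [[-0.0128,0.144,0],[0,0,0],0]
    - [[-0.0144,0.162,0],[0,0,0],0]
    - [[-0.0158,0.178,0],[0,0,0],0]
    - [[-0.017,0.191,0],[0,0,0],0]
    - [[-0.0178,0.2,0],[0,0,0],0]

```text
time: 56.57
tcp_pos: [634.7, -11.4, 365.5]
tcp_rot: [-0.119, -3.139, -0.0]
contact_force: [0.3, 0.4, -8.2]
grip_width: 23.8
```

Call:
apply_moves:
  steps:
    - [[-0.0003,0.005,0],[0,0,0],0]
    - [[-0.0005,0.0078,0],[0,0,0],0]
    - [[-0.0005,0.0078,0],[0,0,0],0]
    - [[-0.0005,0.0078,0.005],[0,0,0],0]
    - [[-0.0005,0.0078,0.015],[0,0,0],0]
    - [[-0.0005,0.0078,0.028],[0,0,0],0]
    - [[-0.0005,0.0078,0.038],[0,0,0],0]
    - [[-0.0005,0.0078,0.045],[0,0,0],0]
    - [[-0.0005,0.0078,0.048],[0,0,0],0]
    - [[-0.0005,0.0078,0.048],[0,0,0],0]
    - [[-0.0005,0.0078,0.048],[0,0,0],0]
    - [[-0.0005,0.0078,0.048],[0,0,0],0]

```text
time: 57.57
tcp_pos: [636.2, -6.0, 318.4]
tcp_rot: [0.121, 3.138, 0.0]
contact_force: [0.5, -0.1, -9.0]
grip_width: 23.8
```

```bash
python3 - <<'E'
from h import *
q=status.sense(); p=q["tcp_pos"];print(q["time"],p,q["contact_force"].round(1)); print(delta((636,-6.2,p[2]),-3.219))
c=grab(2); z=p[2]+10-115-67.5
for k in c: print(k,[(h,fit([circ(121,z+h)],(636,-6,0),{k:c[k]},3,0,False)) for h in(8,14)])
E
```

```text
57.5667 [636.20076605  -5.95788694 318.44157593] [ 0.5 -0.1 -9. ]
(array([ 0.0002, -0.0003, -0.    ]), [array([0.0001, 0.0012, 0.0004]), array([-1.9000e-03,  1.0000e-04, -3.1412e+00])])
top [(8, (array([634.16694932,  -5.53602028,   0.        ]), np.float64(101.00474292948171))), (14, (array([634.04245019,  -4.95220966,   0.        ]), np.float64(101.01752357202257)))]
side [(8, (array([641.20485433,  -3.84018185,   0.        ]), np.float64(95.5279761876053))), (14, (array([638.56275295,  -9.05024946,   0.        ]), np.float64(96.25831268355806)))]
```

Call:
apply_moves:
  steps:
    - [[-0.0009,-0.0007,0],[0,0,0],0]
    - [[-0.0009,-0.0007,0.004],[0,0,0],0]
    - [[-0.0009,-0.0007,0.009],[0,0,0],0]
    - [[-0.0009,-0.0007,0.013],[0,0,0],0]
    - [[-0.0009,-0.0007,0.016],[0,0,0],0]
    - [[-0.0009,-0.0007,0.019],[0,0,0],0]
    - [[-0.0009,-0.0007,0.022],[0,0,0],0]
    - [[-0.0009,-0.0007,0.025],[0,0,0],0]
    - [[-0.0009,-0.0007,0.028],[0,0,0],0]
    - [[-0.0009,-0.0007,0.031],[0,0,0],0]
    - [[-0.0009,-0.0007,0.031],[0,0,0],0]
    - [[-0.0009,-0.0007,0.031],[0,0,0],0]

```text
time: 58.77
tcp_pos: [636.9, -6.7, 287.2]
tcp_rot: [0.121, 3.138, -0.0]
contact_force: [-0.9, -0.7, -2.1]
grip_width: 24.1
```

```bash
python3 - <<'E'
from h import *
q=status.sense(); p=q["tcp_pos"];print(q["time"],p,q["contact_force"].round(1),q["moment"].round(2))
c=grab(2); z=121
for k in c: print(k,[(h,fit([circ(121,z+h)],(636,-6,0),{k:c[k]},3,0,False)) for h in(10,14)])
E
```

```text
58.7667 [636.87381246  -6.72414785 287.18325795] [-0.9 -0.7 -2.1] [ 0.08 -0.08 -0.02]
top [(10, (array([634.98857822,  -6.18282391,   0.        ]), np.float64(99.25375144339246))), (14, (array([634.8880373,  -5.7510017,   0.       ]), np.float64(99.34297140997495)))]
side [(10, (array([641.07914537,  -5.52257772,   0.        ]), np.float64(91.65944990277553))), (14, (array([639.34625368,  -8.86201917,   0.        ]), np.float64(91.55775808647189)))]
```

Call:
apply_moves:
  steps:
    - [[0,0,0.004],[0,0,0],0]
    - [[0,0,0.008],[0,0,0],0]
    - [[0,0,0.012],[0,0,0],0]
    - [[0,0,0.0165],[0,0,0],0]
    - [[0,0,0.0165],[0,0,0],0]
    - [[0.006,0,0.0165],[0,0,0],0]
    - [[0.014,0,0.0165],[0,0,0],0]
    - [[0.022,0,0.0165],[0,0,0],0]
    - [[0.03,0,0.0165],[0,0,0],0]
    - [[0.038,0,0.0165],[0,0,0],0]
    - [[0.046,0,0.0165],[0,0,0],0]
    - [[0.052,0,0.0165],[0,0,0],0]

```text
time: 59.97
tcp_pos: [583.7, -2.6, 270.6]
tcp_rot: [0.121, 3.139, 0.0]
contact_force: [-1.0, 0.2, -2.1]
grip_width: 23.9
```

Call:
apply_moves:
  steps:
    - [[0,0,0],[0,0,0],0]
    - [[0,0,-0.02],[0,0,0],0]
    - [[0,0,-0.05],[0,0,0],0]
    - [[0,0,-0.065],[0,0,0],0]
    - [[0,0,-0.065],[0,0,0],0]

```text
time: 60.38
tcp_pos: [586.6, -2.7, 339.6]
tcp_rot: [0.12, 3.132, 0.001]
contact_force: [0.9, -0.7, -1.5]
grip_width: 23.8
```

```bash
python3 - <<'E'
from h import *
q=status.sense(); p=q["tcp_pos"];print(q["time"],p,q["contact_force"].round(1),q["moment"].round(2))
print(delta((420.4,-186.6,330),np.pi/2-.19))
E
```

```text
60.3833 [586.63992806  -2.68171911 339.60378477] [ 0.9 -0.7 -1.5] [ 0.07 -0.18  0.07]
(array([ 0.1517, -0.1961,  0.0084]), [array([-0.0041,  0.0063, -1.4574]), array([0.0065, 0.0042, 1.6841])])
```

Call:
apply_moves:
  steps:
    - [[0.013,-0.017,0],[0,0,-0.12],0]
    - [[0.026,-0.034,0],[0,0,-0.24],0]
    - [[0.04,-0.052,0],[0,0,-0.36],0]
    - [[0.053,-0.069,0],[0,0,-0.48],0]
    - [[0.066,-0.086,0],[0,0,-0.6],0]
    - [[0.08,-0.103,0],[0,0,-0.72],0]
    - [[0.093,-0.12,0],[0,0,-0.84],0]
    - [[0.106,-0.137,0],[0,0,-0.96],0]
    - [[0.12,-0.155,0],[0,0,-1.08],0]
    - [[0.134,-0.173,0],[0,0,-1.2],0]
    - [[0.146,-0.188,0],[0,0,-1.32],0]
    - [[0.1517,-0.196,0],[0,0,-1.44],0]

```text
time: 61.38
tcp_pos: [416.8, -187.5, 334.7]
tcp_rot: [1.985, -2.435, -0.001]
contact_force: [-0.1, -0.2, -3.4]
grip_width: 23.8
```

Call:
apply_moves:
  steps:
    - [[0,0,0],[0,0,-0.017],0]
    - [[0,0,0],[0,0,-0.017],0]
    - [[0,0,0.04],[0,0,-0.017],0]
    - [[0,0,0.08],[0,0,-0.017],0]
    - [[0,0,0.1],[0,0,-0.017],0]
    - [[0,0,0.1],[0,0,-0.017],0]
    - [[0,0,0.1],[0,0,-0.017],0]

```text
time: 61.97
tcp_pos: [418.7, -186.2, 234.9]
tcp_rot: [1.997, -2.423, -0.002]
contact_force: [-0.1, -0.2, -1.0]
grip_width: 23.8
```

```bash
python3 - <<'E'
from h import *
q=status.sense(); p=q["tcp_pos"];print(q["time"],p,q["contact_force"].round(1))
print(delta((420.4,-186.6,127.5),np.pi/2-.19))
E
```

```text
61.9667 [ 418.66603509 -186.17803708  234.85665713] [-0.1 -0.2 -1. ]
(array([-0.    , -0.002 ,  0.1074]), [array([ 0.0021, -0.0009, -0.0022]), array([-1.5000e-03, -3.3000e-03,  3.1394e+00])])
```

Call:
apply_moves:
  steps:
    - [[0,-0.0015,0.03],[0,0,0],0]
    - [[0,-0.0015,0.055],[0,0,0],0]
    - [[0,-0.0015,0.075],[0,0,0],0]
    - [[0,-0.0015,0.088],[0,0,0],0]
    - [[0,-0.0015,0.097],[0,0,0],0]
    - [[0,-0.0015,0.103],[0,0,0],0]
    - [[0,-0.0015,0.107],[0,0,0],0]
    - [[0,-0.0015,0.107],[0,0,0],0]
    - [[0,-0.0015,0.107],[0,0,0],0]

```text
time: 62.72
tcp_pos: [420.7, -186.8, 129.0]
tcp_rot: [-1.999, 2.422, -0.002]
contact_force: [-0.1, -0.7, -2.4]
grip_width: 23.6
```

Call:
apply_moves:
  steps:
    - [[0,0,0],[0,0,0],0.3]
    - [[0,0,0],[0,0,0],0.4]
    - [[0,0,0],[0,0,0],0.5]
    - [[0,0,0],[0,0,0],0.6]
    - [[0,0,0],[0,0,0],0.6]
    - [[0,0,0],[0,0,0],0.6]
    - [[0,0,-0.02],[0,0,0],0.6]
    - [[0,0,-0.05],[0,0,0],0.6]
    - [[0,0,-0.09],[0,0,0],0.6]
    - [[0,0,-0.13],[0,0,0],0.7]
    - [[0,0,-0.17],[0,0,0],0.7]
    - [[0,0,-0.2],[0,0,0],0.7]

```text
time: 63.72
tcp_pos: [420.2, -187.0, 332.0]
tcp_rot: [-1.999, 2.421, -0.004]
contact_force: [0.8, -0.7, 0.2]
grip_width: 60.4
```

Call:
apply_moves:
  steps:
    - [[0.03,0.01,0],[0,0,0],0.7]
    - [[0.06,0.02,0],[0,0,0],0.7]
    - [[0.1,0.03,0],[0,0,0],0.7]
    - [[0.14,0.03,0],[0,0,0],0.7]
    - [[0.18,0.03,0],[0,0,0],0.7]
    - [[0.22,0.03,0],[0,0,0],0.7]
    - [[0.25,0.03,0],[0,0,0],0.7]
    - [[0.25,0.03,0],[0,0,0],0.7]
    - [[0.25,0.03,0],[0,0,0],0.7]
    - [[0.25,0.03,0],[0,0,0],0.7]

```text
time: 64.55
tcp_pos: [342.8, -426.4, 327.8]
tcp_rot: [1.999, -2.424, -0.001]
contact_force: [-0.0, 0.2, 0.2]
grip_width: 61.3
```

```bash
python3 - <<'E'
from h import *
q=status.sense(); p=q["tcp_pos"];print(q["time"],p,q["contact_force"].round(1),q["joints"].round(2))
c=grab(3); st=box(120,24,125,149)[:5]; B=box(70,44,46,126)[:5]
for k in c:
    print(k,"lid",[(z,fit([circ(121,z)],(635,-6,0),{k:c[k]},3,0,False)) for z in(131,135,143)])
    print("grip",fit(st,[419,-188,-.19],{k:c[k]},2,.03),"batt",fit(B[:1],[466.5,-13.5,.03],{k:c[k]},2,.03))
    for n in "lid lifter_grip battery_center mug bowl potato1_center".split(): print(n,[(np.round(x["bbox"]).tolist(),round(x["confidence"],2)) for x in viewer.find_in(k,n)][:4])
L=[place([circ(121,135)],(635,-6.5,0)),place(B,(466.5,-13.6,.03)),place(st,(419.5,-187.5,-.19))]
P=[draw(c["top"],[],(305,195),58,400),draw(c["top"],L,(305,195),58,400),draw(c["side"],[],(270,240),62,400),draw(c["side"],L,(270,240),62,400)]
cv2.imwrite("pics/z9.png",cv2.resize(np.vstack([np.hstack(P[:2]),np.hstack(P[2:])]),(600,600)))
E
```

```text
64.55 [ 342.833229   -426.3617093   327.80870624] [-0.   0.2  0.2] [-0.54  0.1  -0.12 -0.   -1.36  1.91]
top lid [(131, (array([634.96305247,  -6.87677892,   0.        ]), np.float64(170.6228855522853))), (135, (array([634.36061827,  -6.67753117,   0.        ]), np.float64(172.20621000297731))), (143, (array([633.04427334,  -6.46126493,   0.        ]), np.float64(173.05145050846264)))]
grip (array([ 4.18425148e+02, -1.88737986e+02, -1.96496479e-01]), np.float64(85.57147164984119)) batt (array([ 4.66947836e+02, -9.87557209e+00,  5.62347367e-03]), np.float64(138.93815849356673))
lid [([260.0, 138.0, 65.0, 67.0], 0.94), ([205.0, 155.0, 27.0, 33.0], 0.29)]
lifter_grip [([334.0, 215.0, 12.0, 35.0], 0.54)]
battery_center [([102.0, 218.0, 28.0, 29.0], 0.91), ([209.0, 112.0, 25.0, 33.0], 0.59), ([288.0, 208.0, 16.0, 20.0], 0.53)]
mug [([326.0, 135.0, 34.0, 23.0], 0.7), ([256.0, 138.0, 76.0, 95.0], 0.65)]
bowl [([154.0, 170.0, 30.0, 27.0], 0.94)]
potato1_center [([335.0, 214.0, 15.0, 35.0], 0.64), ([258.0, 138.0, 72.0, 68.0], 0.57)]
side lid [(131, (array([642.33367875,  -4.85477231,   0.        ]), np.float64(46.663564883369375))), (135, (array([639.72225403,  -7.53061598,   0.        ]), np.float64(46.54926505749078))), (143, (array([635.34614508, -12.80779524,   0.        ]), np.float64(46.25895194761196)))]
grip (array([ 437.24200698, -172.72841277,   -0.50456382]), np.float64(78.68312825757793)) batt (array([468.07111488,  -1.29395426,   0.84960752]), np.float64(77.67194071455566))
lid [([297.0, 194.0, 22.0, 49.0], 0.59)]
lifter_grip [([226.0, 277.0, 6.0, 13.0], 0.63)]
battery_center [([299.0, 147.0, 7.0, 22.0], 0.5), ([229.0, 229.0, 4.0, 21.0], 0.4)]
mug [([325.0, 247.0, 32.0, 37.0], 0.61), ([296.0, 196.0, 25.0, 49.0], 0.18)]
bowl [([224.0, 229.0, 99.0, 40.0], 0.51)]
potato1_center [([223.0, 191.0, 101.0, 78.0], 0.56)]
```

View pics/z9.png

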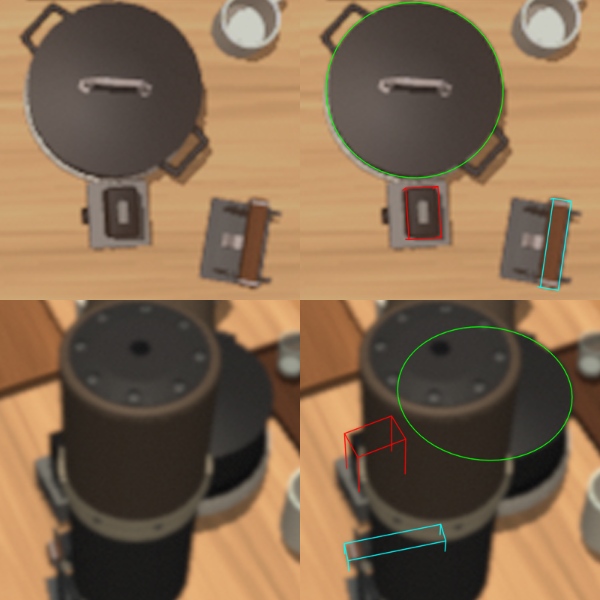

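The top view shows the lid, lifter and battery in place. The side view is blocked by the arm, so I'll move it away and compare with the starting picture numerically.

Call:
apply_moves:
  steps:
    - [[-0.041,-0.004,0],[0,0,0],0.7]
    - [[-0.082,-0.008,0],[0,0,0],0.7]
    - [[-0.123,-0.012,0],[0,0,0],0.7]
    - [[-0.164,-0.016,0],[0,0,0],0.7]
    - [[-0.205,-0.02,0],[0,0,0],0.7]
    - [[-0.246,-0.025,0],[0,0,0],0.7]
    - [[-0.287,-0.029,0],[0,0,0],0.7]
    - [[-0.328,-0.033,0],[0,0,0],0.7]
    - [[-0.369,-0.037,0],[0,0,0],0.7]
    - [[-0.41,-0.041,0],[0,0,0],0.7]
    - [[-0.442,-0.045,0],[0,0,0],0.7]
    - [[-0.442,-0.045,0],[0,0,0],0.7]

```text
time: 66.45
tcp_pos: [472.5, 3.3, 327.9]
tcp_rot: [-2.004, 2.419, 0.0]
contact_force: [0.3, 0.6, 0.8]
grip_width: 61.4
```

Call:
apply_moves:
  steps:
    - [[-0.482,0.245,0],[0,0,0],0.7]
    - [[-0.482,0.245,0],[0,0,0],0.7]
    - [[-0.482,0.245,0],[0,0,0],0.7]
    - [[-0.482,0.245,0],[0,0,0],0.7]
    - [[-0.482,0.245,0],[0,0,0],0.7]
    - [[-0.482,0.245,0],[0,0,0],0.7]
    - [[-0.482,0.245,0],[0,0,0],0.7]
    - [[-0.482,0.245,0],[0,0,0],0.7]
    - [[-0.482,0.245,0],[0,0,0],0.7]
    - [[-0.482,0.245,0],[0,0,0],0.7]
    - [[-0.482,0.245,0],[0,0,0],0.7]
    - [[-0.482,0.245,0],[0,0,0],0.7]

```text
time: 67.45
tcp_pos: [332.4, 481.3, 328.4]
tcp_rot: [-2.0, 2.423, 0.0]
contact_force: [1.9, 0.4, 0.9]
grip_width: 61.8
```

Call:
apply_moves:
  steps:
    - [[0,0,0],[0,0,0],0.7]
    - [[0,0,0],[0,0,0],0.7]
    - [[0,0,0],[0,0,0],0.7]
    - [[0,0,0],[0,0,0],0.7]

```text
time: 67.78
tcp_pos: [333.6, 478.8, 328.4]
tcp_rot: [-1.999, 2.423, -0.0]
contact_force: [0.2, 0.3, -0.3]
grip_width: 61.5
```

```bash
python3 - <<'E'
from h import *
import pickle
c0=pickle.load(open("cams0.pkl","rb"))
q=status.sense(); p=q["tcp_pos"];print(q["time"],p,q["contact_force"].round(1))
c=grab(3); st=box(120,24,125,149)[:5]; B=box(70,44,46,126)[:5]
g=lambda d:cv2.cvtColor(d["pixels"],cv2.COLOR_RGB2GRAY).astype(np.float32)
# registration of patches: shift (px) between start and now
def shift(k,x,y,w,h):
    a,b=[cv2.GaussianBlur(g(z[k]),(0,0),.7) for z in(c0,c)]
    t=a[y:y+h,x:x+w]; S=b[y-6:y+h+6,x-6:x+w+6]
    f=8; r=cv2.matchTemplate(cv2.resize(S,None,fx=f,fy=f,interpolation=cv2.INTER_CUBIC),cv2.resize(t,None,fx=f,fy=f,interpolation=cv2.INTER_CUBIC),cv2.TM_CCOEFF_NORMED)
    _,m,_,l=cv2.minMaxLoc(r); return round(m,3),(l[0]/f-6,l[1]/f-6)
print("side lid top",shift("side",248,190,74,36),"loop",shift("side",272,192,28,34),"grip",shift("side",224,264,48,44),"mug",shift("side",322,247,38,36),"bowl",shift("side",218,144,26,22),"warmer base",shift("side",270,240,50,28))
print("top lid",shift("top",256,134,72,66),"loop",shift("top",274,160,36,18),"grip",shift("top",324,210,28,40),"mug",shift("top",330,132,32,26),"bowl",shift("top",153,167,32,32))
for k in c: print(k,"lid",[(z,fit([circ(121,z)],(635,-6,0),{k:c[k]},3,0,False)) for z in(131,135)],"batt",fit(B,[466.5,-13.5,.03],{k:c[k]},2,.03))
s0=fit([circ(121,135)],(635,-6,0),{"side":c0["side"]},3,0,False); print("start side",s0)
E
```

```text
67.7833 [333.57078188 478.77522108 328.36463193] [ 0.2  0.3 -0.3]
side lid top (0.999, (0.125, 0.0)) loop (0.996, (0.125, 0.0)) grip (0.999, (0.0, -0.125)) mug (1.0, (0.0, 0.0)) bowl (0.999, (0.0, 0.0)) warmer base (1.0, (0.125, 0.0))
top lid (0.999, (0.125, 0.0)) loop (0.996, (0.125, -0.125)) grip (0.999, (0.0, -0.125)) mug (1.0, (0.0, 0.0)) bowl (1.0, (0.0, 0.0))
top lid [(131, (array([634.96573565,  -6.87864716,   0.        ]), np.float64(167.58089324380742))), (135, (array([634.25010145,  -6.67312322,   0.        ]), np.float64(169.18431414576673)))] batt (array([ 4.66814915e+02, -1.01409118e+01,  1.08624484e-02]), np.float64(133.34823019960675))
side lid [(131, (array([640.65405595,  -5.56136607,   0.        ]), np.float64(111.74581131814598))), (135, (array([639.30113053,  -8.44918156,   0.        ]), np.float64(111.79053123365821)))] batt (array([ 4.68453559e+02, -1.53131416e+01, -3.22954721e-01]), np.float64(106.7850897556094))
start side (array([638.61519293,  -7.82666216,   0.        ]), np.float64(111.00742113237636))
```

```bash
python3 - <<'E'
from pot import *
from bench import ticket
c=grab(1)
for k in c: print(k,potatoes(c[k]))
print(status.sense()["time"]); print(ticket.job_done())
E
```

```text
top []
side []
68.1833
the job is handed in; nothing more can be done
None
```

I completed the whole sequence and handed the job in at 68.2 s of the 210 s limit; no verdict was reported.

**What I did:**
1. Lifted the lid off with the lifter and set it on the trivet.
2. Put both sweet potatoes (only two were present) into the pot.
3. Moved the battery from the charger to the warmer's bay.
4. Put the lid back with the lifter and hung the lifter on its stand.

**What the last checks showed:**
- **Lid and lifter:** both match the starting pictures to about 0.1–0.2 pixel (under 1 mm) in both cameras.
- **Mug and bowl:** no shift measured.
- **Potatoes:** none left on the tray. Both cameras saw both potatoes in the pot before the lid went on, the second only partly from above.
- **Battery:** the first push hit the hole's edge at about 29 N. After a 2 mm shift it slid in and stopped against 27 N. From the heights at those two contacts, the shoulder works out at the 46 mm rim.

**What disagreed:**
- The side-camera wireframe fits for the battery and the lid were unreliable (dark scene, blocked views). I did not use them as evidence.
- The top-camera fit put the battery about 3–4 mm off in y from where the gripper placed it. The bay's hole allows only about 1.5 mm of play either way, so I believe the gripper position.

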